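# Pack the microscope accessory case in layers

### The job

Pack the microscope parts into the black case in two layers. First stand the silver objective upright in the smaller well, at the carrying-handle end, and the black eyepiece upright in the larger well at the other end, and lay the divider plate flat on the ledge inside the case over them. Then set the white slide box on the plate on the carrying-handle side of the grip bar, lengthwise along the bar, and the filter cube upright on the other side, each in the middle of its half of the plate; set the lenses down without dropping them and leave the bottle, dish and beaker where they are.

Things in the scene. Friction and masses are not known exactly. Their poses are not given: they have to be found in the camera images.
- case: Open black case, fixed; 180 (x) x 140 x 68 mm high, origin mid-underside on the bench. Handle on the +x end. Inside 150 x 110, floor z=9 mm with round wells down to z=4: small (47 wide) at x=+37, y=0; large (59 wide) at x=-37, y=0. Ledge 10 mm wide at z=56, inside a 5 mm rim (inner 170 x 130) up to z=68. The divider lies on the ledge, length along x, 5 mm to spare all round.
- objective_center (a point): Microscope objective, silver, standing on its base, nose up: barrel 30 mm wide up to 34 mm, tapering to a 14 mm nose; 46 mm high, about 120 g. Point: on the axis, half-way up (23 mm above the base); z up. When set in a well, fingers must stay over 7 mm above its base, so hold it about 30 mm up.
- eyepiece_center (a point): Microscope eyepiece, black with a thin metal band and a lens on top, standing: 40 mm wide up to 32 mm, then a 36 mm eyecup; 42 mm high, about 100 g. Point: on the axis, half-way up (21 mm above the base); z up. When set in a well, fingers must stay over 7 mm above its base, so hold it about 28 mm up.
- divider_grip (a point): Divider plate lying on the bench: aluminium, 160 (x) x 120 (y) x 4 mm, with a black upright grip bar at its centre, 10 mm thick (x), 50 long (y), top 34 mm above the plate's underside. Point: in the grip bar at the plate's centre, 20 mm above the underside. Same after half a turn. About 140 g. Once on the ledge its upper face is at z=60 mm of the case.
- slide_box_center (a point): Slide box: closed white plastic box, 30 (x) x 84 (y) x 32 mm high, thin grey seam, blank paper label on top. Point: its centre, 16 mm above the underside. About 80 g. Its place on the plate: centred at x=+45 mm, y=0 of the case (handle side), long side along the case's y.
- filter_cube_center (a point): Filter cube: dark metal housing, 32 x 32 x 34 mm high, a round amber window on top and a clear one on one side (+x). Point: its centre, 17 mm above the underside. About 70 g. Its place on the plate: centred at x=-45 mm, y=0 of the case (away from the handle), turned any way.
- oil_bottle: Bystander: small amber bottle with a white cap, 34 mm wide, 60 mm high; origin at the centre of its base. Leave alone.
- dish: Bystander: low round glass dish, 90 mm wide, 16 mm high; origin at the centre of its base. Leave alone.
- beaker: Bystander: glass beaker, 66 mm wide, 75 mm high; origin at the centre of its base. Leave alone.

How it is judged:
On the way, in this order (a step that is already met when the one before it is completed fails the run):
1. objective and eyepiece stand in their wells, let go (x of objective_center in the frame of case between 0.025 and 0.049 m and y of objective_center in the frame of case between -0.012 and 0.012 m and z of objective_center in the frame of case between 0.024 and 0.03 m and angle between each of objective_center, eyepiece_center's own z axis and vertical below 0.08 rad and x of eyepiece_center in the frame of case between -0.049 and -0.025 m and y of eyepiece_center in the frame of case between -0.012 and 0.012 m and z of eyepiece_center in the frame of case between 0.022 and 0.028 m and contact force between the fingers and objective below 0.1 N and contact force between the fingers and eyepiece below 0.1 N), for 0.2 s.
2. the divider lies flat on the ledge over them, let go (x of objective_center in the frame of case between 0.025 and 0.049 m and y of objective_center in the frame of case between -0.012 and 0.012 m and z of objective_center in the frame of case between 0.024 and 0.03 m and angle between each of objective_center, eyepiece_center's own z axis and vertical below 0.08 rad and x of eyepiece_center in the frame of case between -0.049 and -0.025 m and y of eyepiece_center in the frame of case between -0.012 and 0.012 m and z of eyepiece_center in the frame of case between 0.022 and 0.028 m and z of divider_grip in the frame of case between 0.073 and 0.079 m and x of divider_grip in the frame of case between -0.009 and 0.009 m and y of divider_grip in the frame of case between -0.009 and 0.009 m and angle between divider_grip's own z axis and vertical below 0.04 rad and contact force between the fingers and divider below 0.1 N), for 0.2 s.
3. slide box and filter cube stand on the plate, either side of the grip bar (x of objective_center in the frame of case between 0.025 and 0.049 m and y of objective_center in the frame of case between -0.012 and 0.012 m and z of objective_center in the frame of case between 0.024 and 0.03 m and angle between each of objective_center, eyepiece_center's own z axis and vertical below 0.08 rad and x of eyepiece_center in the frame of case between -0.049 and -0.025 m and y of eyepiece_center in the frame of case between -0.012 and 0.012 m and z of eyepiece_center in the frame of case between 0.022 and 0.028 m and z of divider_grip in the frame of case between 0.073 and 0.079 m and x of divider_grip in the frame of case between -0.009 and 0.009 m and y of divider_grip in the frame of case between -0.009 and 0.009 m and angle between divider_grip's own z axis and vertical below 0.04 rad and x of slide_box_center in the frame of case between 0.03 and 0.06 m and y of slide_box_center in the frame of case between -0.015 and 0.015 m and z of slide_box_center in the frame of case between 0.073 and 0.079 m and angle between each of slide_box_center, filter_cube_center's own z axis and vertical below 0.06 rad and angle between the y axis of slide_box_center and the y axis of case, either way round below 0.2 rad and x of filter_cube_center in the frame of case between -0.06 and -0.03 m and y of filter_cube_center in the frame of case between -0.015 and 0.015 m and z of filter_cube_center in the frame of case between 0.074 and 0.08 m and contact force between the fingers and slide_box below 0.1 N and contact force between the fingers and filter_cube below 0.1 N), for 0.2 s.
At the end, for the whole second after the job is handed in: Objective and eyepiece upright on the bottoms of their wells (12 mm); divider flat on the ledge (3 mm); on it slide box (handle side, along the bar within 0.2 rad) and filter cube (other side), each flat and within 15 mm each way of its place; all released and at rest (all of step 3 and linear speed of each of objective, eyepiece, filter_cube, slide_box, divider below 0.02 m/s and contact force between the fingers and objective below 0.1 N and contact force between the fingers and eyepiece below 0.1 N and contact force between the fingers and divider below 0.1 N); the robot touches nothing.
It fails at once if the objective is dropped: falls free faster than 0.8 m/s (from over about 35 mm) (linear speed of objective above 0.8 m/s and contact force between objective and anything else below 0.05 N).
It fails at once if the eyepiece is dropped: falls free faster than 0.8 m/s (from over about 35 mm) (linear speed of eyepiece above 0.8 m/s and contact force between eyepiece and anything else below 0.05 N).
It fails at once if the oil bottle is moved over 25 mm or tipped over (distance of oil_bottle from where it was at the start of the episode above 0.025 m or angle between oil_bottle's own z axis and vertical above 0.6 rad).
It fails at once if the dish is moved over 25 mm or tipped over (distance of dish from where it was at the start of the episode above 0.025 m or angle between dish's own z axis and vertical above 0.6 rad).
It fails at once if the beaker is moved over 25 mm or tipped over (distance of beaker from where it was at the start of the episode above 0.025 m or angle between beaker's own z axis and vertical above 0.6 rad).
It also fails if it takes over 139 s, if anything falls off the work surface, if the arm or the gripper's body presses on something with over 40 N, if the wrist force passes 120 N, or if a joint passes its speed limit or range.

### The arm

A 6-joint arm with a two-finger parallel gripper is mounted at the origin on the work surface. World frame = base frame: x ahead of the robot, y to its left, z up, the work surface at z = 0. Lengths are in m, angles in rad, forces in N, time in s.
With the tool pointing down it reaches from about 0.375 to 0.9 m from the base axis. Payload 3.1 kg.
Tool frame: the origin (TCP) lies at the very end of the fingers, on their centre line; the grasp point (between the pads) lies 19 mm behind it (tcp_to_grasp is the distance from the TCP to the grasp point, in m); z points along the fingers, y is the direction in which the jaws open and shut (so a half turn about z gives the same grasp; the last joint's range is limited). The gripper opens to 85 mm and grips with 20 to 120 N. Pads are 22 mm wide; open, the fingers measure 114 mm over their backs; the gripper's body (76 mm by 85 mm) begins 54 mm behind the grasp point. The pads swing forward as they close: fully open they stand 13 mm farther back than shut.
Start: joints at [-1.369, 0.527, 1.433, -0, 1.181, -0.178], TCP at [0.232, -0.58, 0.231] pointing down, gripper open.
Joint ranges: [-3.08, 3.08], [-0.75, 2.2], [0.22, 2.44], [-1.43, 4.57], [0, 2.65], [-2.85, 2.85]. Speed limits (rad/s): [2.79, 2.79, 3.14, 3.14, 3.14, 3.14].

### API

Orientations are given as a unit quaternion [x, y, z, w].
In Python, from station import sense, snapshot, camera_info, sign_off, tcp_to_grasp gives the robot as it stands.
- The arm moves only by the shell command python3 -m inch 'ROWS' [FORCE]. ROWS is JSON, a list of rows, each a list of 3 entries, a list of its own where there are three numbers: the closure, from -1 (fully open) to 1 (shut), so that 0 is half open, then the shift along the tool's x, y, z normalised to -1 to 1, where 1 is 10 cm, then the turn, a rotation vector about the tool's x, y, z normalised to -1 to 1, where 1 is 360 degrees. In form: [[jaw, [dx, dy, dz], [ax, ay, az]], ...]. A call has 1 to 20 rows; each row is the pose to reach, as a shift and turn from the pose commanded when the call began, along the tool's axes at that moment, turning the shorter way round; what a row does not reach only later rows make up. A row lasts 1/10 s, in which the tool goes at most 50 mm and 8.59 degrees, less where a joint would pass 70% of its speed; a pose out of reach is approached as far as the arm can. A call with a number of a shift or a turn outside -1 to 1 is refused whole. A call with a gripper value outside its range is refused whole. The fingers move at their own pace and stop on an object; FORCE is the grip in N (left out, the last holds). Time passes only in rows, so rows that repeat a pose let the fingers close. It gives the time, the measured TCP pose, the force and the opening at its end, in the units of the state.
- sense(): the state, without advancing time (a new reading comes with each control period).
- snapshot(name): name is "scene" or "top"; returns (picture, depth): 400x640x3 uint8, blue, green, red; 400x640 float32, m along the optical axis (not along the pixel's ray), 0 where there is no reading.
- camera_info(name): a dict with "K" (3x3 intrinsics, pixels), "origin" and "orientation" of the camera in the world. Camera axes: x right, y down, z forward; pixel columns grow to the right and rows downward; lengths in m; the calibration is good to about 2 mm. A picture is of the moment at which its call begins. camera_info takes no time and is no camera call.
- sign_off(): hands the job in, once; it reports no verdict.
The state is a dict: "t": time; "q": joint angles; "qd": joint speeds; "tau": joint torques, N m; "tcp_pos": TCP position; "tool_rot": TCP orientation; "force": force on the tool from outside, world axes, zero at the start; "ft_torque": the same for the moment, N m; "finger_gap": opening from 0.0 (shut) to 1.0 (fully open).
Only numpy, scipy, OpenCV 4.12 (cv2) and the standard library are available. Lean on these libraries where they do the work, as an engineer would, in place of code of your own. Each camera call takes 0.05 s, during which the arm holds its last target.

## Working session

There is one attempt and no reset: what is moved stays moved. The work goes in short steps, Python scripts to look and compute and a shell command to move; the robot and the scene stay as the last step left them, time stands still between calls to the robot, and variables do not carry over. Pictures are saved under pics/ and viewed, and the job is handed in when it is done.

```bash
ls; mkdir -p pics
python3 - <<'E'
from station import sense, snapshot, camera_info, tcp_to_grasp
import cv2, numpy as np
print(sense()); print(tcp_to_grasp)
for n in ("scene","top"):
    p,d=snapshot(n); cv2.imwrite(f"pics/{n}0.png",p); np.savez(f"pics/{n}0.npz",p=p,d=d); print(n,camera_info(n))
E
```

```text
pics
{'t': 0.0, 'q': array([-1.36947961e+00,  5.28459504e-01,  1.43391756e+00, -2.26987482e-05,
        1.18142149e+00, -1.78516034e-01]), 'qd': array([ 7.80733532e-04,  6.14918178e-04,  1.18893997e-03,  5.17683287e-05,
       -4.80730723e-04,  1.46495745e-03]), 'tau': array([ 1.70340834e-03, -4.42346549e+01, -1.78026438e+01, -1.93400462e-05,
        8.30909761e-03,  9.59076019e-07]), 'tcp_pos': array([ 0.23159175, -0.57972094,  0.23033288]), 'tool_rot': array([ 9.82018612e-01,  1.88780904e-01, -2.30681401e-05, -1.10275953e-03]), 'force': array([-1.18194837,  0.96255762, -0.35852594]), 'ft_torque': array([-0.05940621, -0.06042042, -0.0369002 ]), 'finger_gap': 1.002001985277059}
0.0187
scene {'K': array([[421.97504631,   0.        , 318.78891307],
       [  0.        , 421.97504631, 194.96899751],
       [  0.        ,   0.        ,   1.        ]]), 'origin': array([0.89153635, 0.48738082, 0.89769675]), 'orientation': array([ 0.23686919,  0.92937544, -0.27391348, -0.07159394])}
top {'K': array([[512.17703411,   0.        , 334.30709746],
       [  0.        , 512.17703411, 199.12842962],
       [  0.        ,   0.        ,   1.        ]]), 'origin': array([ 0.44678171, -0.01514649,  1.5228133 ]), 'orientation': array([ 0.71353103, -0.69796195,  0.03575122, -0.04944123])}
```

View pics/top0.png

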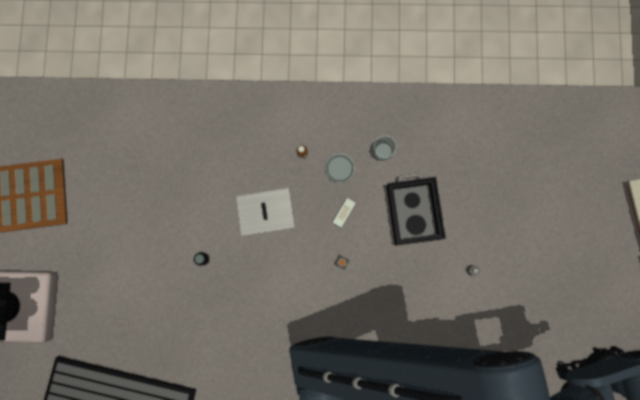

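View pics/scene0.png

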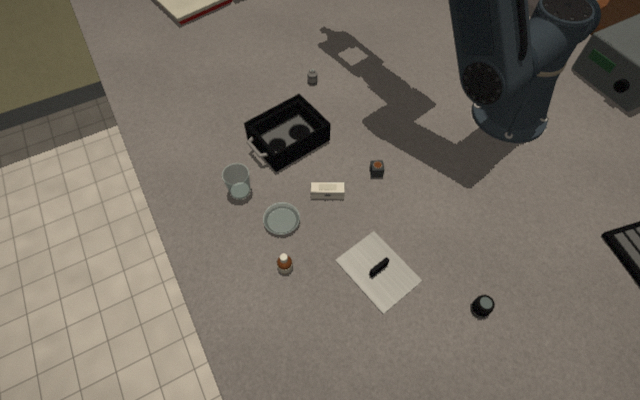

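The top view shows the eyepiece at about (201,258), the divider (265,211), slide box (344,213), filter cube (342,262), case (415,211) with its handle upward at (407,179), and the objective (473,270).

```bash
cat > h.py <<'E'
import numpy as np, cv2
from scipy.spatial.transform import Rotation as R
from station import sense, snapshot, camera_info
def grab(n,tag=None):
    p,d=snapshot(n)
    if tag: cv2.imwrite(f"pics/{tag}.png",p)
    return p,d
def cloud(n,d):
    c=camera_info(n);K=c["K"];v,u=np.mgrid[0:d.shape[0],0:d.shape[1]]
    P=np.stack([(u-K[0,2])/K[0,0]*d,(v-K[1,2])/K[1,1]*d,d],-1)
    W=P@R.from_quat(c["orientation"]).as_matrix().T+c["origin"]; W[d<=0]=np.nan
    return W
def proj(n,X):
    c=camera_info(n);P=(np.atleast_2d(X)-c["origin"])@R.from_quat(c["orientation"]).as_matrix()
    q=P@c["K"].T; return q[:,:2]/q[:,2:]
def rect(pts):
    (c,s,a)=cv2.minAreaRect((pts[:,:2]*1000).astype(np.float32)); return np.round(c,1),np.round(s,1),round(a,1)
E
python3 - <<'E'
from h import *
T=np.load("pics/top0.npz");S=np.load("pics/scene0.npz")
Wt=cloud("top",T["d"]);Ws=cloud("scene",S["d"])
for nm,(u,v,hw) in dict(eye=(201,258,14),div=(265,211,36),box=(344,213,16),cube=(342,262,12),case=(415,211,40),obj=(473,270,12),bottle=(302,151,12),dish=(340,167,18),beaker=(383,148,18)).items():
    w=Wt[v-hw:v+hw,u-hw:u+hw].reshape(-1,3); w=w[np.isfinite(w[:,0])]
    floor=np.median(w[:,2]); o=w[w[:,2]>0.01]
    print(nm,"floor",round(np.percentile(w[:,2],10),4),len(o), end=" ")
    if len(o)>4:
        print("zmax",np.round(np.percentile(o[:,2],[50,95]),4),rect(o),"mean",np.round(o.mean(0),4), end=" ")
        c=o[:,:2].mean(0)
        s=Ws.reshape(-1,3); s=s[np.isfinite(s[:,0])]; s=s[(np.abs(s[:,:2]-c)<0.07).all(1)&(s[:,2]>0.01)]
        if len(s)>4: print("| scene",len(s),np.round(np.percentile(s[:,2],[50,97]),4),rect(s), end="")
    print()
for n,im,(a,b,c,d) in (("t1",T["p"],(130,300,180,500)),("s1",S["p"],(60,330,220,510))):
    pass
cv2.imwrite("pics/tz.png",cv2.resize(T["p"][130:290,185:495],None,fx=2.5,fy=2.5,interpolation=cv2.INTER_CUBIC))
E
```

```text
eye floor -0.0037 175 zmax [0.0406 0.0466] (array([441.4, 398.3]), array([45., 37.]), 17.4) mean [0.4439 0.3974 0.0375] | scene 400 [0.0422 0.0465] (array([449.4, 400.5]), array([39.1, 36.7]), 51.2)
div floor -0.0033 175 zmax [0.0127 0.0358] (array([584.9, 230.1]), array([131.7, 182.2]), 5.3) mean [0.5875 0.2225 0.02  ] | scene 181 [0.0337 0.0384] (array([608.5, 218.8]), array([125.3,  93.4]), 80.0)
box floor -0.0037 305 zmax [0.0319 0.0384] (array([583., -10.]), array([37.1, 96. ]), 54.0) mean [ 0.5872 -0.0128  0.0315] | scene 506 [0.0334 0.0373] (array([592.5, -12.3]), array([32.9, 84.2]), 62.3)
cube floor -0.0035 127 zmax [0.0347 0.0396] (array([443.2, -10.6]), array([32.4, 30.9]), 64.9) mean [ 0.4433 -0.0103  0.0346] | scene 209 [0.0355 0.0402] (array([447.5, -10.4]), array([33.8, 32.8]), 63.6)
case floor -0.0029 2050 zmax [0.0536 0.07  ] (array([ 608.4, -212.5]), array([208.5, 157.3]), 9.0) mean [ 0.6037 -0.221   0.0443] | scene 1632 [0.0352 0.0707] (array([ 603.7, -221. ]), array([139.9, 139.9]), 90.0)
obj floor -0.0038 102 zmax [0.0384 0.0472] (array([ 424.8, -389.3]), array([34.6, 28.7]), 0.1) mean [ 0.4287 -0.3876  0.0367] | scene 126 [0.0342 0.0502] (array([ 435., -388.]), array([24.4, 27.4]), 61.5)
bottle floor -0.0042 118 zmax [0.0393 0.0626] (array([767.5, 114.3]), array([32. , 32.9]), 86.8) mean [0.7654 0.114  0.0412] | scene 256 [0.0397 0.0633] (array([750.2,  87.5]), array([107.7,  33.9]), 49.9)
dish floor -0.0029 187 zmax [0.0138 0.0202] (array([724. ,  -1.3]), array([87.4, 93.2]), 10.4) mean [0.7259 0.0012 0.0144] | scene 303 [0.016  0.0202] (array([726.1,   1.6]), array([88.2, 86.7]), 64.3)
beaker floor -0.0037 280 zmax [0.0549 0.0776] (array([ 773.4, -127.8]), array([73.8, 64. ]), 4.9) mean [ 0.7848 -0.1297  0.0514] | scene 770 [0.0514 0.0782] (array([ 782.1, -126.9]), array([65. , 64.3]), 60.8)
```

View pics/tz.png

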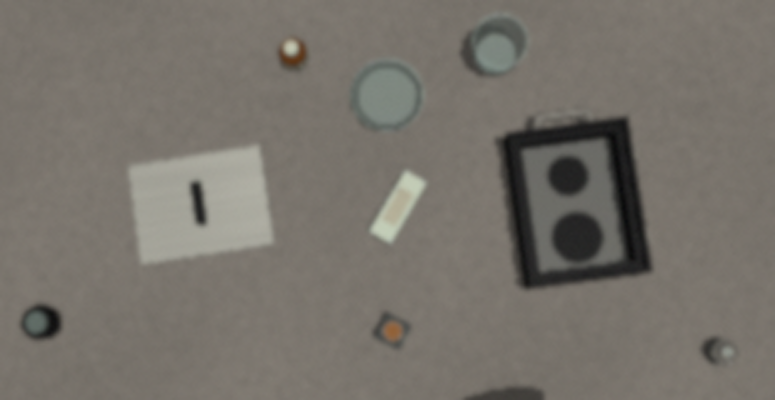

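```bash
cat > fit.py <<'E'
from h import *
from scipy.optimize import minimize
def box(p,c,h):
    q=np.abs(p-np.array(c))-np.array(h); return np.linalg.norm(np.maximum(q,0),axis=1)+np.minimum(q.max(1),0)
def cyl(p,r,z0,z1,cx=0,cy=0):
    d=np.stack([np.hypot(p[:,0]-cx,p[:,1]-cy)-r,np.abs(p[:,2]-(z0+z1)/2)-(z1-z0)/2],1)
    return np.linalg.norm(np.maximum(d,0),axis=1)+np.minimum(d.max(1),0)
def frame(p,X,Y,z0,z1): # ring between inner half (X0,Y0) outer (X1,Y1)
    o=box(p,(0,0,(z0+z1)/2),(X[1],Y[1],(z1-z0)/2)); i=box(p,(0,0,(z0+z1)/2),(X[0],Y[0],1)); return np.maximum(o,-i)
def case(p):
    f=np.maximum(box(p,(0,0,.0045),(.09,.07,.0045)),-np.minimum(cyl(p,.0235,.004,.1,.037),cyl(p,.0295,.004,.1,-.037)))
    return np.minimum.reduce([f,frame(p,(.075,.085+.005),(.055,.07),0,.056),frame(p,(.085,.09),(.065,.07),.0,.068)])
M=dict(case=case,
 obj=lambda p:np.minimum(cyl(p,.015,0,.034),cyl(p,.0095,.03,.046)),
 eye=lambda p:np.minimum(cyl(p,.02,0,.032),cyl(p,.018,.03,.042)),
 div=lambda p:np.minimum(box(p,(0,0,.002),(.08,.06,.002)),box(p,(0,0,.017),(.005,.025,.017))),
 box=lambda p:box(p,(0,0,.016),(.015,.042,.016)),
 cube=lambda p:box(p,(0,0,.017),(.016,.016,.017)))
def fit(name,W,x0,rad,tr=.006,zoff=0.0,floor=True,z0=0):
    s=W.reshape(-1,3); s=s[np.isfinite(s[:,0])]
    s=s[np.hypot(s[:,0]-x0[0],s[:,1]-x0[1])<rad]; s=s-[0,0,zoff]; 
    def f(v):
        c,n=np.cos(v[2]),np.sin(v[2]); d=s-[v[0],v[1],z0]
        p=np.stack([c*d[:,0]+n*d[:,1],-n*d[:,0]+c*d[:,1],d[:,2]],1)
        e=np.abs(M[name](p))
        if floor: e=np.minimum(e,np.abs(s[:,2]))
        return np.minimum(e/tr,1).__pow__(2).mean() 
    best=min((minimize(f,np.add(x0,[a,b,g]),method="Nelder-Mead",options=dict(initial_simplex=np.add(x0,[a,b,g])+np.array([[0,0,0],[.006,0,0],[0,.006,0],[0,0,.08]]),xatol=1e-5,fatol=1e-7)) for a in(-.004,.004) for b in(-.004,.004) for g in (-.06,.06)),key=lambda r:r.fun)
    return best.x,best.fun,np.sqrt(0),len(s)
E
cat > f0.py <<'E'
from fit import *
T=np.load("pics/top0.npz");S=np.load("pics/scene0.npz")
W=dict(top=cloud("top",T["d"]),scene=cloud("scene",S["d"]))
for k,w in W.items():
    s=w.reshape(-1,3); s=s[(s[:,0]>.4)&(s[:,0]<.8)&(abs(s[:,1])<.5)&(abs(s[:,2])<.01)]
    A=np.c_[s[:,:2],np.ones(len(s))]; pl=np.linalg.lstsq(A,s[:,2],rcond=None)[0]; print(k,"floor",np.median(s[:,2]),s[:,2].std(),pl)
    W[k]=w-np.dstack([0*w[...,0],0*w[...,0],w[...,0]*pl[0]+w[...,1]*pl[1]+pl[2]])
for nm,x0,rad in (("case",[.604,-.221,.13],.15),("obj",[.43,-.388,0],.04),("eye",[.446,.399,0],.045),("div",[.585,.226,1.7],.12),("box",[.588,-.0115,-.5],.07),("cube",[.445,-.0105,1.1],.04)):
    for k in W: 
        r=fit(nm,W[k],x0,rad); print(nm,k,np.round(r[0][:2]*1000,1),round(r[0][2],4),round(r[1],4),r[3])
E
python3 f0.py
```

```text
top floor 0.00035912007478478003 0.0035778469594914745 [-0.00053288  0.00019241  0.00074103]
scene floor 0.0022843451597358566 0.002051120617739436 [-0.00076944 -0.00144437  0.00311918]
case top [ 595.3 -219.5] 0.1571 0.233 7920
case scene [ 598.1 -221. ] 0.1545 0.0746 7266
obj top [ 429.1 -391. ] -0.009 0.2436 591
obj scene [ 431.5 -392.5] 0.0697 0.0876 416
eye top [443.8 401.9] -0.0697 0.2368 721
eye scene [447.3 400.8] -0.01 0.061 1339
div top [587.9 221.7] 1.7054 0.2183 5001
div scene [591.7 221.7] 1.7468 0.0598 8268
box top [587.7 -12.5] 1.1455 0.267 1715
box scene [590.8 -14.1] 1.0562 0.0736 2013
cube top [447.2  -9.8] 1.0397 0.2334 581
cube scene [446.7 -11.4] 1.1233 0.0725 603
```

```bash
cat > ov.py <<'E'
from h import *
def ov(n,im,c,d,out,crop,k):
    im=cv2.resize(im,None,fx=k,fy=k,interpolation=cv2.INTER_CUBIC)
    def rc(pose,hx,hy,z,col,cx=0,cy=0):
        a=np.array([[-hx,-hy],[hx,-hy],[hx,hy],[-hx,hy]])+[cx,cy]; C,S=np.cos(pose[2]),np.sin(pose[2])
        P=np.c_[a@np.array([[C,S],[-S,C]])+pose[:2],np.full(4,z)]
        cv2.polylines(im,[np.round((proj(n,P)+.5)*k*8-4).astype(int)],True,col,1,cv2.LINE_AA,3)
    def ci(pose,r,z,col,cx=0):
        t=np.linspace(0,6.3,40);a=np.c_[cx+r*np.cos(t),r*np.sin(t)];C,S=np.cos(pose[2]),np.sin(pose[2])
        P=np.c_[a@np.array([[C,S],[-S,C]])+pose[:2],np.full(40,z)]
        cv2.polylines(im,[np.round((proj(n,P)+.5)*k*8-4).astype(int)],True,col,1,cv2.LINE_AA,3)
    if c is not None:
        rc(c,.09,.07,.068,(0,255,0)); rc(c,.085,.065,.068,(0,255,255)); rc(c,.075,.055,.056,(255,255,0)); ci(c,.0235,.009,(0,0,255),.037); ci(c,.0295,.009,(0,0,255),-.037)
    if d is not None: rc(d,.08,.06,.004,(0,0,255)); rc(d,.005,.025,.034,(0,255,0))
    x0,x1,y0,y1=[int(v*k) for v in crop]; cv2.imwrite(out,im[y0:y1,x0:x1])
if __name__=="__main__":
    c=(.597,-.2205,.155);d=(.590,.2217,1.73)
    ov("top",np.load("pics/top0.npz")["p"],(.5965,-.2205,.155),(.589,.2217,1.72),"pics/ovt.png",(230,450,170,250),3.5)
    ov("scene",np.load("pics/scene0.npz")["p"],(.598,-.221,.1545),(.5917,.2217,1.7468),"pics/ovs.png",(220,430,90,320),2.5)
E
python3 ov.py
```

```text
(no output)
```

View pics/ovt.png

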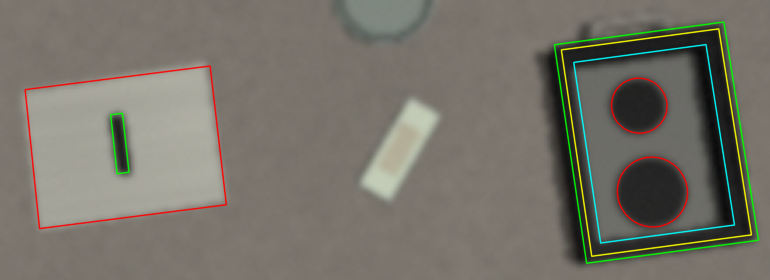

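View pics/ovs.png

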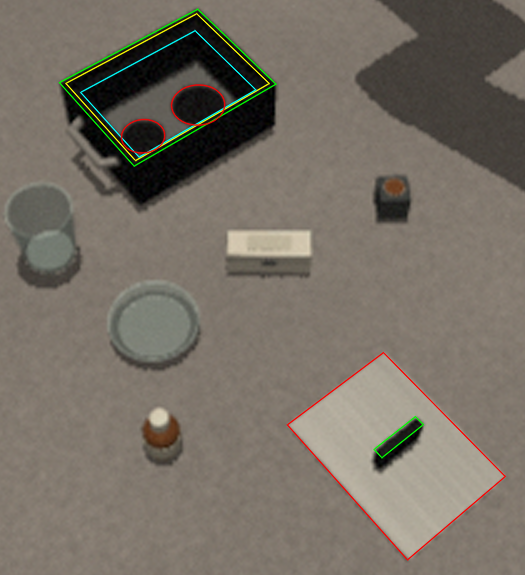

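The overlays fit well: the case is at about (0.597, -0.221) with yaw 0.155, and the wells and divider line up in both views. I'll add a small planner that only prints shifts.

```bash
cat > go.py <<'E'
import sys
from h import *
# usage: go.py x y z [psi]
def main(x,y,z,psi=None):
    s=sense();M=R.from_quat(s["tool_rot"]).as_matrix();p=s["tcp_pos"]
    cur=np.arctan2(M[1,0],M[0,0]); d=M.T@(np.array([x,y,z])-p)/0.1
    print("t",round(s["t"],2),"tcp",np.round(p,4),"psi",round(cur,4),"gap",round(s["finger_gap"],3),"F",np.round(s["force"],1),"tilt",round(np.degrees(np.arccos(-M[2,2])),2))
    print("shift",np.round(d,3),end=" ")
    if psi is not None:
        t=R.from_euler('z',psi)*R.from_matrix(np.diag([1,-1,-1.])); rv=(R.from_matrix(M).inv()*t).as_rotvec()/2/np.pi; print("turn",np.round(rv,4),end="")
    print()
main(*map(float,sys.argv[1:]))
E
python3 go.py .4303 -.3918 .13 .155
```

```text
t 0.1 tcp [ 0.2316 -0.5798  0.2304] psi 0.3798 gap 1.002 F [-0.   0.4 -0.5] tilt 0.11
shift [ 2.542 -1.008  1.007] turn [-0.0003 -0.      0.0358]
```

```bash
python3 -m inch '[[-1,[0.45,-0.18,0],[0,0,0.0179]],[-1,[0.9,-0.36,0.2],[0,0,0.0358]],[-1,[0.9,-0.36,0.2],[0,0,0.0358]]]'; python3 go.py .4303 -.3918 .13 .155
```

```text
t: 0.4
tcp_pos: [0.3042, -0.5072, 0.2087]
tool_rot: [0.997, 0.079, -0.0, -0.005]
force: [-0.4, 0.6, 0.8]
finger_gap: 1.003
t 0.4 tcp [ 0.3042 -0.5072  0.2087] psi 0.1578 gap 1.003 F [-0.4  0.6  0.8] tilt 0.53
shift [ 1.426 -0.935  0.796] turn [-0.0015 -0.      0.0004]
```

```bash
python3 -m inch '[[-1,[0.4,-0.27,0.2],[0,0,0]],[-1,[0.8,-0.54,0.4],[0,0,0]],[-1,[0.95,-0.65,0.5],[0,0,0]],[-1,[0.95,-0.65,0.5],[0,0,0]],[-1,[0.95,-0.65,0.5],[0,0,0]]]'; python3 go.py .4303 -.3918 .10 .155
```

```text
t: 0.9
tcp_pos: [0.3858, -0.4349, 0.1611]
tool_rot: [0.997, 0.078, -0.0, 0.0]
force: [-0.1, 0.1, -0.9]
finger_gap: 0.998
t 0.9 tcp [ 0.3858 -0.4349  0.1611] psi 0.1566 gap 0.998 F [-0.1  0.1 -0.9] tilt 0.04
shift [ 0.507 -0.357  0.61 ] turn [-0.      0.0001  0.0003]
```

```bash
python3 -m inch '[[-1,[0.507,-0.357,0.3],[0,0,0]],[-1,[0.507,-0.357,0.6],[0,0,0]],[-1,[0.507,-0.357,0.61],[0,0,0]],[-1,[0.507,-0.357,0.61],[0,0,0]]]'; python3 go.py .4303 -.3918 .011 .155
python3 - <<'E'
from h import *
p,d=grab("scene"); cv2.imwrite("pics/a1.png",cv2.resize(p[20:170,230:430],None,fx=3.5,fy=3.5))
E
```

```text
t: 1.3
tcp_pos: [0.4297, -0.3931, 0.1004]
tool_rot: [0.997, 0.077, -0.0, 0.0]
force: [0.9, -0.8, 0.3]
finger_gap: 1.002
t 1.3 tcp [ 0.4297 -0.3931  0.1004] psi 0.1544 gap 1.002 F [ 0.9 -0.8  0.3] tilt 0.04
shift [ 0.008 -0.012  0.894] turn [ 0.      0.0001 -0.0001]
```

View pics/a1.png

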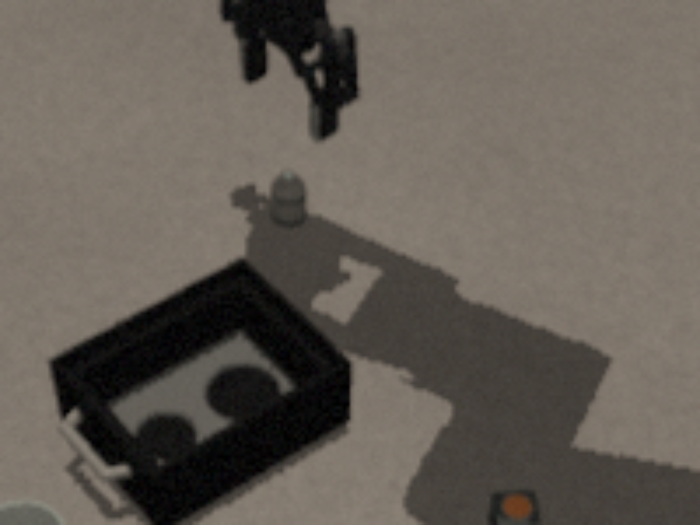

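The open fingers hang above the objective (crop 288,200), one on either side. Next I go down and grip.

```bash
python3 -m inch '[[-1,[0.008,-0.012,0.3],[0,0,0]],[-1,[0.008,-0.012,0.6],[0,0,0]],[-1,[0.008,-0.012,0.8],[0,0,0]],[-1,[0.008,-0.012,0.89],[0,0,0]],[-1,[0.008,-0.012,0.89],[0,0,0]],[0,[0.008,-0.012,0.89],[0,0,0]],[1,[0.008,-0.012,0.89],[0,0,0]],[1,[0.008,-0.012,0.89],[0,0,0]],[1,[0.008,-0.012,0.89],[0,0,0]],[1,[0.008,-0.012,0.89],[0,0,0]],[1,[0.008,-0.012,0.89],[0,0,0]],[1,[0.008,-0.012,0.89],[0,0,0]]]' 40; python3 go.py .4303 -.3918 .011 .155
python3 - <<'E'
from h import *
p,d=grab("scene"); cv2.imwrite("pics/a2.png",cv2.resize(p[20:170,230:430],None,fx=3.5,fy=3.5))
E
```

```text
t: 2.55
tcp_pos: [0.4313, -0.3907, 0.0124]
tool_rot: [0.997, 0.078, 0.0, 0.001]
force: [-0.1, 0.6, 4.9]
finger_gap: 0.334
t 2.55 tcp [ 0.4313 -0.3907  0.0124] psi 0.1552 gap 0.334 F [-0.1  0.6  4.9] tilt 0.07
shift [-0.012  0.01   0.014] turn [ 0.0002 -0.0001  0.    ]
```

View pics/a2.png

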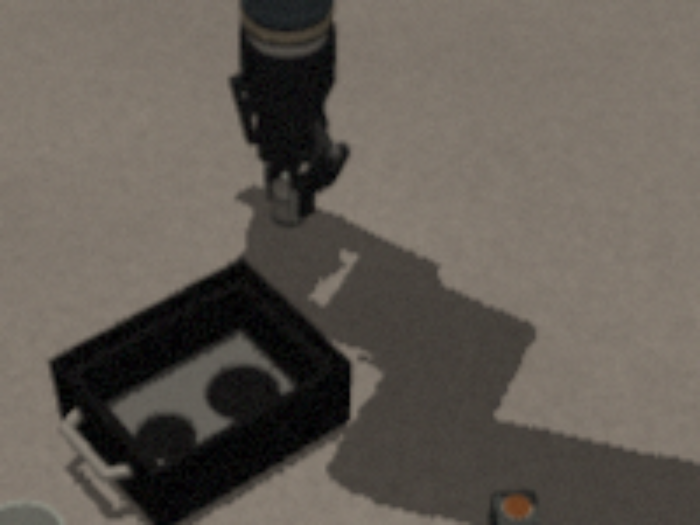

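```bash
python3 -m inch '[[1,[0,0,-0.2],[0,0,0]],[1,[0,0,-0.6],[0,0,0]],[1,[0,0,-1],[0,0,0]],[1,[0,0,-1],[0,0,0]],[1,[0,0,-1],[0,0,0]]]'; python3 go.py .6336 -.2151 .11 .155
python3 - <<'E'
from h import *
p,d=grab("scene"); cv2.imwrite("pics/a3.png",cv2.resize(p[20:170,230:430],None,fx=3.5,fy=3.5))
E
```

```text
t: 3.1
tcp_pos: [0.4313, -0.3905, 0.1122]
tool_rot: [0.997, 0.077, 0.001, 0.001]
force: [-0.6, -0.3, -1.3]
finger_gap: 0.331
t 3.1 tcp [ 0.4313 -0.3905  0.1122] psi 0.1551 gap 0.331 F [-0.6 -0.3 -1.3] tilt 0.12
shift [ 2.27  -1.421  0.022] turn [ 0.0003 -0.0001  0.    ]
```

View pics/a3.png

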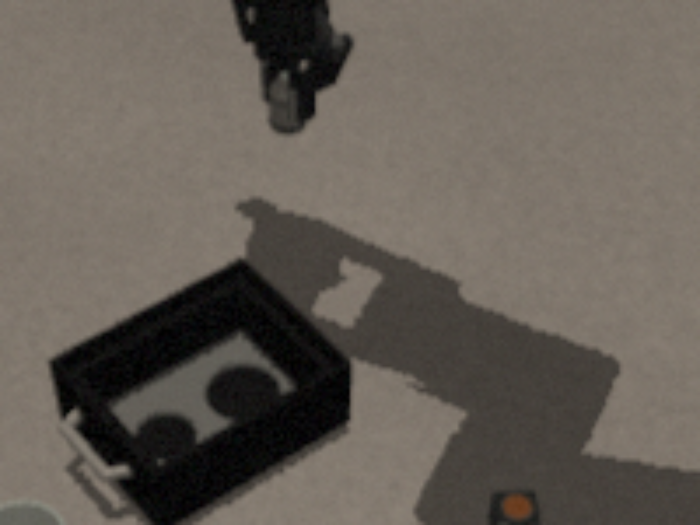

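The fingers hold the objective upright at crop (287,105). I'll lift a bit more and carry it over.

```bash
python3 -m inch '[[1,[0.2,-0.12,-0.2],[0,0,0]],[1,[0.5,-0.3,-0.3],[0,0,0]],[1,[0.8,-0.5,-0.3],[0,0,0]],[1,[1,-0.63,-0.3],[0,0,0]]]';  python3 -m inch '[[1,[0.3,-0.19,0],[0,0,0]],[1,[0.6,-0.38,0],[0,0,0]],[1,[0.9,-0.56,0],[0,0,0]],[1,[1,-0.63,0],[0,0,0]],[1,[1,-0.63,0],[0,0,0]],[1,[1,-0.63,0],[0,0,0]]]'; python3 go.py .6336 -.2151 .11 .155
```

```text
t: 3.55
tcp_pos: [0.5205, -0.3103, 0.1395]
tool_rot: [0.997, 0.078, -0.001, -0.002]
force: [0.6, 0.6, -0.5]
finger_gap: 0.33
t: 4.15
tcp_pos: [0.6077, -0.235, 0.1398]
tool_rot: [0.997, 0.078, -0.002, -0.001]
force: [0.3, 0.9, 0.0]
finger_gap: 0.329
t 4.15 tcp [ 0.6077 -0.235   0.1398] psi 0.1552 gap 0.329 F [0.3 0.9 0. ] tilt 0.2
shift [ 0.287 -0.156  0.297] turn [-0.0002  0.0005  0.    ]
```

```bash
python3 -m inch '[[1,[0.14,-0.08,0],[0,0,0]],[1,[0.287,-0.156,0],[0,0,0]],[1,[0.287,-0.156,0.3],[0,0,0]],[1,[0.287,-0.156,0.3],[0,0,0]],[1,[0.287,-0.156,0.3],[0,0,0]]]'; python3 go.py .6336 -.2151 .0165 .155;  python3 - <<'E'
from h import *
p,d=grab("scene"); cv2.imwrite("pics/a4.png",cv2.resize(p[20:170,210:410],None,fx=3.5,fy=3.5))
p,d=grab("top"); cv2.imwrite("pics/a4t.png",cv2.resize(p[160:280,360:500],None,fx=5,fy=5))
E
```

```text
t: 4.65
tcp_pos: [0.6348, -0.2147, 0.1108]
tool_rot: [0.997, 0.077, -0.001, -0.001]
force: [0.1, 0.7, -0.6]
finger_gap: 0.333
t 4.65 tcp [ 0.6348 -0.2147  0.1108] psi 0.1548 gap 0.333 F [ 0.1  0.7 -0.6] tilt 0.12
shift [-0.011  0.003  0.943] turn [-0.0002  0.0003 -0.    ]
```

View pics/a4.png

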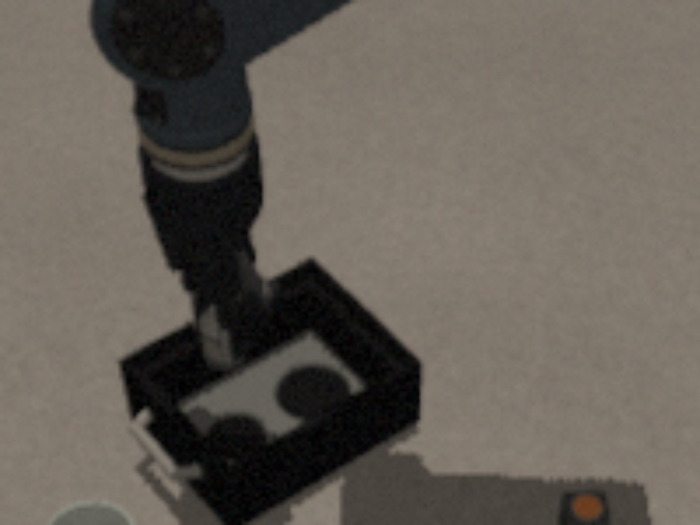

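View pics/a4t.png

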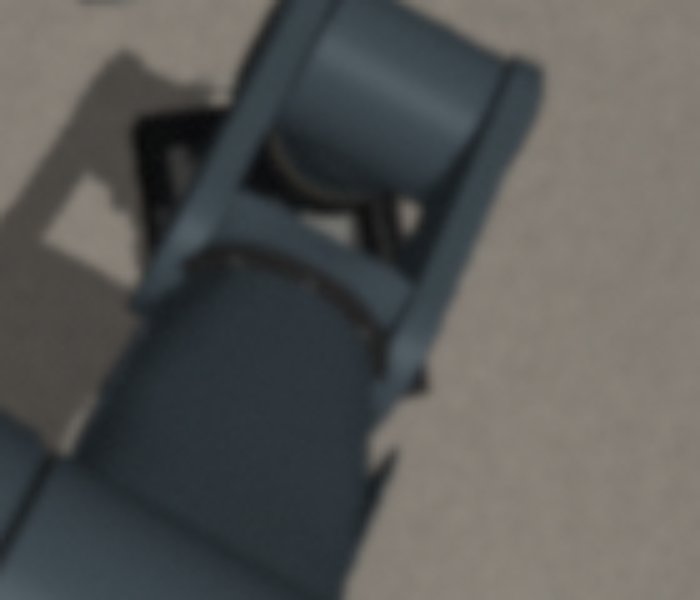

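```bash
python3 -m inch '[[1,[-0.011,0.003,0.25],[0,0,0]],[1,[-0.011,0.003,0.5],[0,0,0]],[1,[-0.011,0.003,0.7],[0,0,0]],[1,[-0.011,0.003,0.82],[0,0,0]],[1,[-0.011,0.003,0.89],[0,0,0]],[1,[-0.011,0.003,0.92],[0,0,0]],[1,[-0.011,0.003,0.94],[0,0,0]],[1,[-0.011,0.003,0.94],[0,0,0]],[1,[-0.011,0.003,0.94],[0,0,0]]]'; python3 go.py .6336 -.2151 .0165 .155;  python3 - <<'E'
from h import *
p,d=grab("scene"); cv2.imwrite("pics/a5.png",cv2.resize(p[70:190,220:360],None,fx=5,fy=5))
E
```

```text
t: 5.65
tcp_pos: [0.6346, -0.2159, 0.0181]
tool_rot: [0.997, 0.077, 0.001, 0.0]
force: [-0.5, 0.5, -0.8]
finger_gap: 0.324
t 5.65 tcp [ 0.6346 -0.2159  0.0181] psi 0.1549 gap 0.324 F [-0.5  0.5 -0.8] tilt 0.08
shift [-0.008 -0.009  0.016] turn [ 0.0001 -0.0002 -0.    ]
```

View pics/a5.png

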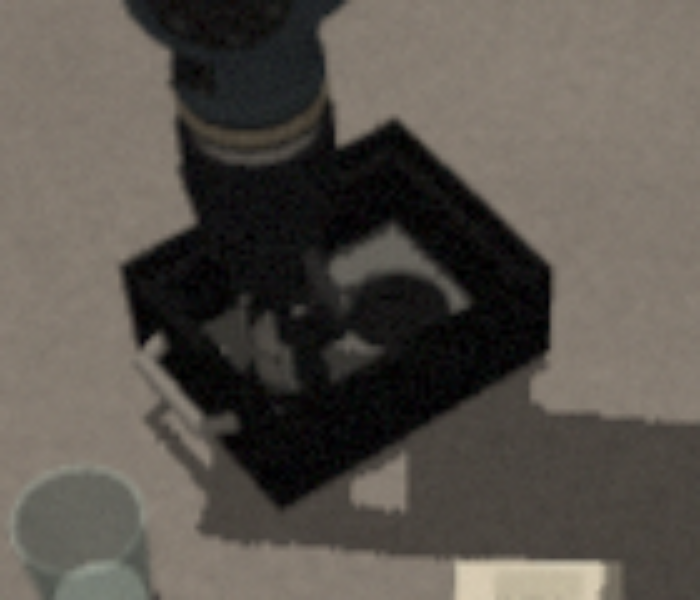

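```bash
python3 -m inch '[[1,[-0.008,-0.009,0.012],[0,0,0]],[1,[-0.008,-0.009,0.02],[0,0,0]],[1,[-0.008,-0.009,0.02],[0,0,0]]]'; python3 -m inch '[[0.1,[0,0,0],[0,0,0]],[-0.1,[0,0,0],[0,0,0]],[-0.2,[0,0,0],[0,0,0]],[-0.2,[0,0,0],[0,0,0]],[-0.2,[0,0,0],[0,0,0]],[-0.2,[0,0,0],[0,0,0]]]'; python3 go.py .6336 -.2151 .12 .155;  python3 - <<'E'
from h import *
p,d=grab("scene"); cv2.imwrite("pics/a6.png",cv2.resize(p[70:190,220:360],None,fx=5,fy=5))
E
```

```text
t: 6.0
tcp_pos: [0.6334, -0.215, 0.0164]
tool_rot: [0.997, 0.077, 0.0, 0.0]
force: [-1.5, 0.5, 4.7]
finger_gap: 0.333
t: 6.6
tcp_pos: [0.6331, -0.2149, 0.0152]
tool_rot: [0.997, 0.077, -0.0, -0.0]
force: [0.3, -1.1, 0.1]
finger_gap: 0.597
t 6.6 tcp [ 0.6331 -0.2149  0.0152] psi 0.1548 gap 0.597 F [ 0.3 -1.1  0.1] tilt 0.01
shift [ 0.005  0.003 -1.048] turn [-0.  0. -0.]
```

View pics/a6.png

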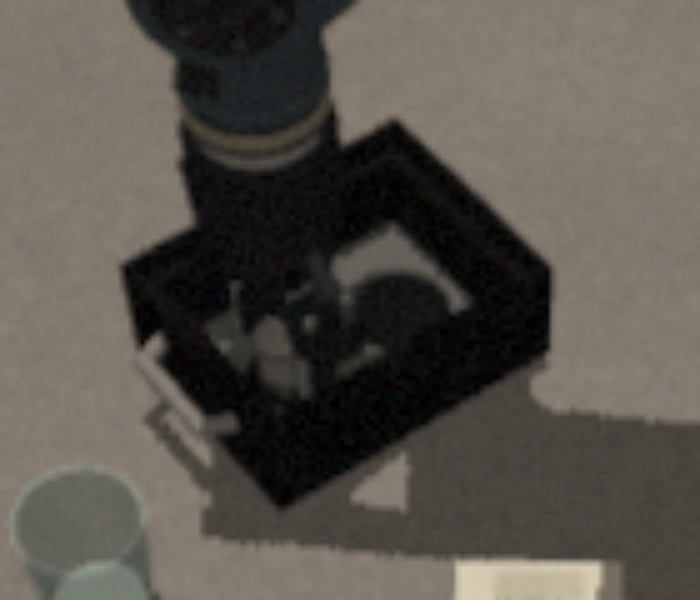

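The objective touched down at 4.7 N and stands released in the small well (crop 280,350). I lift away and head for the eyepiece.

```bash
python3 -m inch '[[-0.2,[0,0,-0.2],[0,0,0]],[-0.2,[0,0,-0.6],[0,0,0]],[-0.2,[0,0,-1],[0,0,0]],[-0.2,[0,0,-1],[0,0,0]],[-0.2,[0,0,-1],[0,0,0]]]'; python3 go.py .4465 .401 .12 .155;  python3 - <<'E'
from h import *
p,d=grab("scene"); cv2.imwrite("pics/a7.png",cv2.resize(p[70:190,220:360],None,fx=5,fy=5))
E
```

```text
t: 7.15
tcp_pos: [0.6337, -0.2151, 0.1167]
tool_rot: [0.997, 0.077, 0.001, 0.001]
force: [-0.3, 0.3, -0.1]
finger_gap: 0.602
t 7.15 tcp [ 0.6337 -0.2151  0.1167] psi 0.1549 gap 0.602 F [-0.3  0.3 -0.1] tilt 0.15
shift [-0.899 -6.377 -0.045] turn [ 0.0003 -0.0003 -0.    ]
```

View pics/a7.png

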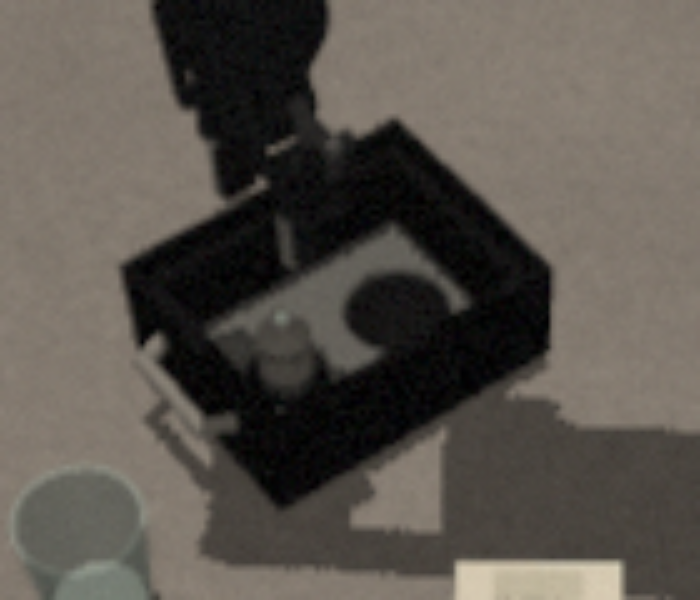

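The objective stands upright in the small well (crop 285,345).

```bash
python3 -m inch '[[-1,[-0.05,-0.4,-0.1],[0,0,0]],[-1,[-0.1,-0.8,-0.2],[0,0,0]],[-1,[-0.14,-1,-0.2],[0,0,0]]]'; for i in 1; do python3 -m inch '[[-1,[-0.06,-0.45,0],[0,0,0]],[-1,[-0.12,-0.9,0],[0,0,0]],[-1,[-0.14,-1,0],[0,0,0]]]'; done; python3 -m inch '[[-1,[-0.06,-0.45,0],[0,0,0]],[-1,[-0.12,-0.9,0],[0,0,0]],[-1,[-0.14,-1,0],[0,0,0]]]';python3 -m inch '[[-1,[-0.06,-0.45,0],[0,0,0]],[-1,[-0.12,-0.9,0],[0,0,0]],[-1,[-0.14,-1,0],[0,0,0]]]';python3 -m inch '[[-1,[-0.06,-0.45,0],[0,0,0]],[-1,[-0.12,-0.9,0],[0,0,0]],[-1,[-0.14,-1,0],[0,0,0]]]';python3 -m inch '[[-1,[-0.06,-0.45,0],[0,0,0]],[-1,[-0.12,-0.9,0],[0,0,0]],[-1,[-0.14,-1,0],[0,0,0]],[-1,[-0.14,-1,0],[0,0,0]],[-1,[-0.14,-1,0],[0,0,0]]]'; python3 go.py .4465 .401 .10 .155
```

```text
t: 7.5
tcp_pos: [0.6019, -0.1152, 0.1342]
tool_rot: [0.997, 0.078, -0.002, -0.001]
force: [-0.2, 0.3, -0.1]
finger_gap: 1.001
t: 7.8
tcp_pos: [0.5709, -0.0173, 0.1334]
tool_rot: [0.997, 0.079, -0.003, -0.001]
force: [-0.0, -0.2, -0.1]
finger_gap: 1.005
t: 8.1
tcp_pos: [0.5427, 0.0781, 0.1339]
tool_rot: [0.997, 0.079, -0.002, -0.001]
force: [-0.0, 0.1, 0.3]
finger_gap: 0.998
t: 8.4
tcp_pos: [0.5145, 0.1742, 0.1343]
tool_rot: [0.997, 0.079, -0.001, -0.0]
force: [-0.0, -0.4, -0.0]
finger_gap: 0.999
t: 8.7
tcp_pos: [0.4862, 0.2707, 0.1346]
tool_rot: [0.997, 0.079, -0.0, -0.0]
force: [-0.3, -0.8, -1.0]
finger_gap: 0.998
t: 9.2
tcp_pos: [0.4583, 0.3635, 0.1348]
tool_rot: [0.997, 0.077, -0.0, 0.001]
force: [-0.4, 0.6, -0.0]
finger_gap: 0.999
t 9.2 tcp [0.4583 0.3635 0.1348] psi 0.1544 gap 0.999 F [-0.4  0.6 -0. ] tilt 0.08
shift [-0.058 -0.389  0.348] turn [ 0.0002  0.0001 -0.0001]
```

```bash
python3 -m inch '[[-1,[-0.058,-0.389,0.1],[0,0,0]],[-1,[-0.058,-0.389,0.35],[0,0,0]],[-1,[-0.058,-0.389,0.35],[0,0,0]],[-1,[-0.058,-0.389,0.35],[0,0,0]]]'; python3 go.py .4465 .401 .0095 .155;  python3 - <<'E'
from h import *
p,d=grab("scene"); cv2.imwrite("pics/b1.png",cv2.resize(p[200:350,400:600],None,fx=3.5,fy=3.5))
E
```

```text
t: 9.6
tcp_pos: [0.4464, 0.4006, 0.0999]
tool_rot: [0.997, 0.076, -0.001, 0.001]
force: [0.8, -0.4, -0.5]
finger_gap: 0.998
t 9.6 tcp [0.4464 0.4006 0.0999] psi 0.1528 gap 0.998 F [ 0.8 -0.4 -0.5] tilt 0.12
shift [ 0.003 -0.005  0.904] turn [ 0.0002  0.0003 -0.0004]
```

View pics/b1.png

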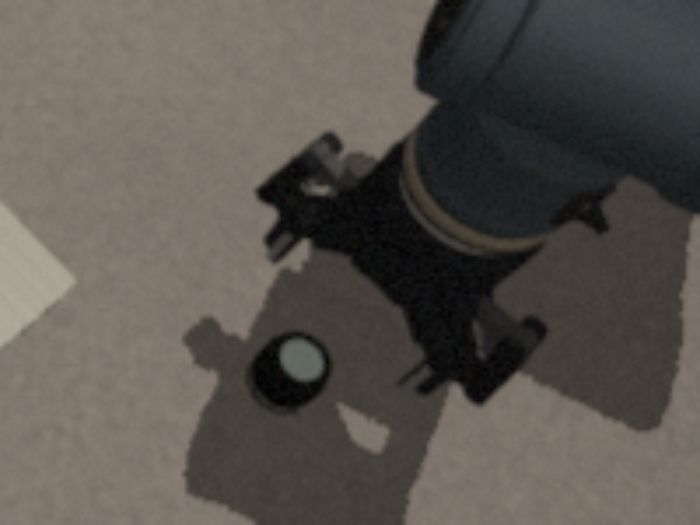

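The eyepiece at crop (290,370) lies between the two fingers, so I go down and grip it.

```bash
python3 -m inch '[[-1,[0,0,0.3],[0,0,0]],[-1,[0,0,0.6],[0,0,0]],[-1,[0,0,0.8],[0,0,0]],[-1,[0,0,0.9],[0,0,0]],[-1,[0,0,0.9],[0,0,0]],[0,[0,0,0.9],[0,0,0]],[1,[0,0,0.9],[0,0,0]],[1,[0,0,0.9],[0,0,0]],[1,[0,0,0.9],[0,0,0]],[1,[0,0,0.9],[0,0,0]],[1,[0,0,0.9],[0,0,0]]]' 40; python3 go.py .4465 .401 .0095 .155; python3 -m inch '[[1,[0,0,-0.2],[0,0,0]],[1,[0,0,-0.6],[0,0,0]],[1,[0,0,-1],[0,0,0]],[1,[0,0,-1],[0,0,0]]]'; python3 go.py .5604 -.2265 .12 .155
python3 - <<'E'
from h import *
p,d=grab("scene"); cv2.imwrite("pics/b2.png",cv2.resize(p[200:350,400:600],None,fx=3.5,fy=3.5))
E
```

```text
t: 10.75
tcp_pos: [0.4467, 0.4031, 0.0117]
tool_rot: [0.997, 0.077, 0.001, -0.001]
force: [-0.2, -0.5, 6.5]
finger_gap: 0.45
t 10.75 tcp [0.4467 0.4031 0.0117] psi 0.1551 gap 0.45 F [-0.2 -0.5  6.5] tilt 0.14
shift [-0.005  0.02   0.022] turn [-0.0001 -0.0004  0.    ]
t: 11.15
tcp_pos: [0.4491, 0.4048, 0.1158]
tool_rot: [0.997, 0.078, 0.005, -0.003]
force: [1.0, 0.9, -0.5]
finger_gap: 0.447
t 11.15 tcp [0.4491 0.4048 0.1158] psi 0.1552 gap 0.447 F [ 1.   0.9 -0.5] tilt 0.67
shift [ 0.124  6.409 -0.07 ] turn [-0.0007 -0.0017  0.    ]
```

View pics/b2.png

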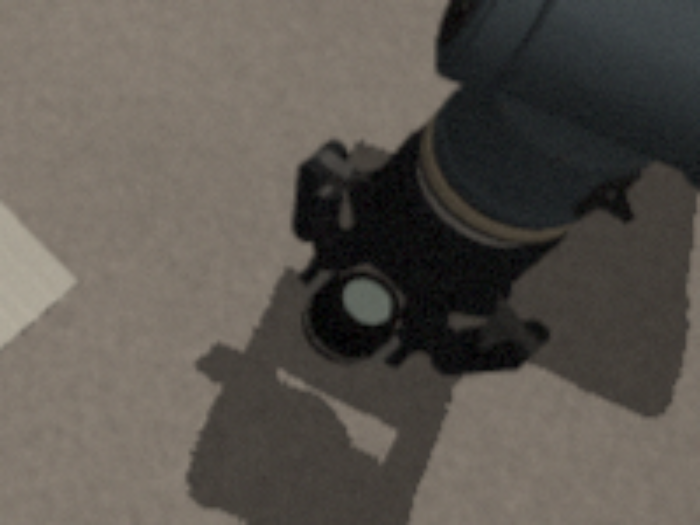

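```bash
python3 -m inch '[[1,[0.01,0.2,-0.1],[0,0,0]],[1,[0.02,0.6,-0.2],[0,0,0]],[1,[0.02,1,-0.2],[0,0,0]]]'; python3 -m inch '[[1,[0,0.45,0],[0,0,0]],[1,[0,0.9,0],[0,0,0]],[1,[0.02,1,0],[0,0,0]]]';python3 -m inch '[[1,[0,0.45,0],[0,0,0]],[1,[0,0.9,0],[0,0,0]],[1,[0.02,1,0],[0,0,0]]]';python3 -m inch '[[1,[0,0.45,0],[0,0,0]],[1,[0,0.9,0],[0,0,0]],[1,[0.02,1,0],[0,0,0]]]';python3 -m inch '[[1,[0,0.45,0],[0,0,0]],[1,[0,0.9,0],[0,0,0]],[1,[0.02,1,0],[0,0,0]]]'; python3 -m inch '[[1,[0,0.4,0],[0,0,0]],[1,[0,0.8,0],[0,0,0]],[1,[0.02,1,0],[0,0,0]],[1,[0.02,1,0],[0,0,0]],[1,[0.02,1,0],[0,0,0]]]'; python3 go.py .5604 -.2265 .11 .155
```

```text
t: 11.5
tcp_pos: [0.463, 0.3035, 0.13]
tool_rot: [0.997, 0.079, 0.0, 0.0]
force: [1.1, -1.3, -1.4]
finger_gap: 0.453
t: 11.8
tcp_pos: [0.4795, 0.2016, 0.1288]
tool_rot: [0.997, 0.075, -0.002, 0.001]
force: [-0.7, 0.8, -1.2]
finger_gap: 0.45
t: 12.1
tcp_pos: [0.498, 0.104, 0.1292]
tool_rot: [0.997, 0.075, -0.001, 0.0]
force: [0.3, 0.9, -1.4]
finger_gap: 0.447
t: 12.4
tcp_pos: [0.5164, 0.0057, 0.1295]
tool_rot: [0.997, 0.076, 0.0, 0.0]
force: [0.6, -0.3, -0.7]
finger_gap: 0.452
t: 12.7
tcp_pos: [0.5343, -0.0929, 0.1297]
tool_rot: [0.997, 0.076, 0.001, 0.001]
force: [0.7, -0.1, -0.9]
finger_gap: 0.452
t: 13.2
tcp_pos: [0.5496, -0.1866, 0.1296]
tool_rot: [0.997, 0.077, -0.001, -0.001]
force: [-1.0, -0.1, -0.7]
finger_gap: 0.45
t 13.2 tcp [ 0.5496 -0.1866  0.1296] psi 0.1548 gap 0.45 F [-1.  -0.1 -0.7] tilt 0.19
shift [0.046 0.411 0.194] turn [-0.0004  0.0003 -0.    ]
```

```bash
python3 -m inch '[[1,[0.046,0.2,0],[0,0,0]],[1,[0.046,0.41,0],[0,0,0]],[1,[0.046,0.41,0.19],[0,0,0]],[1,[0.046,0.41,0.19],[0,0,0]],[1,[0.046,0.41,0.19],[0,0,0]]]'; python3 go.py .5604 -.2265 .0157 .155;  python3 - <<'E'
from h import *
p,d=grab("scene"); cv2.imwrite("pics/b3.png",cv2.resize(p[50:190,220:380],None,fx=4,fy=4))
E
```

```text
t: 13.7
tcp_pos: [0.5604, -0.2272, 0.1109]
tool_rot: [0.997, 0.078, -0.001, -0.001]
force: [-0.3, -0.2, -1.6]
finger_gap: 0.454
t 13.7 tcp [ 0.5604 -0.2272  0.1109] psi 0.1554 gap 0.454 F [-0.3 -0.2 -1.6] tilt 0.15
shift [ 0.003 -0.005  0.952] turn [-0.0003  0.0003  0.0001]
```

View pics/b3.png

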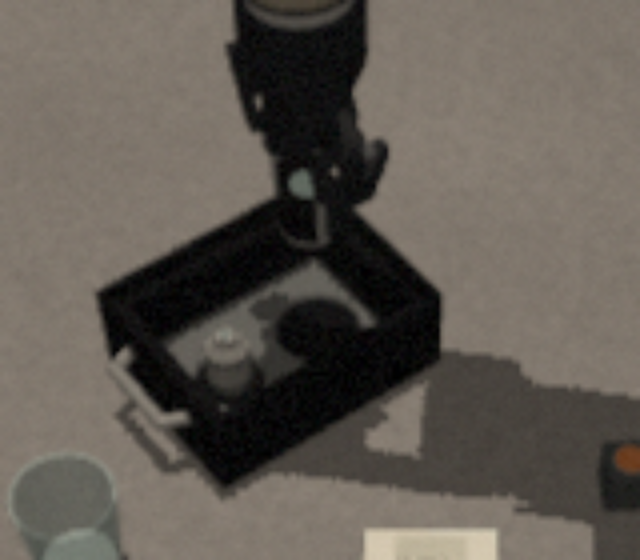

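```bash
python3 -m inch '[[1,[0,0,0.25],[0,0,0]],[1,[0,0,0.5],[0,0,0]],[1,[0,0,0.7],[0,0,0]],[1,[0,0,0.82],[0,0,0]],[1,[0,0,0.89],[0,0,0]],[1,[0,0,0.92],[0,0,0]],[1,[0,0,0.94],[0,0,0]],[1,[0,0,0.955],[0,0,0]],[1,[0,0,0.955],[0,0,0]]]'; python3 go.py .5604 -.2265 .0155 .155
```

```text
t: 14.65
tcp_pos: [0.5615, -0.2284, 0.0163]
tool_rot: [0.997, 0.077, 0.0, 0.0]
force: [0.0, -0.4, -0.1]
finger_gap: 0.453
t 14.65 tcp [ 0.5615 -0.2284  0.0163] psi 0.1548 gap 0.453 F [ 0.  -0.4 -0.1] tilt 0.05
shift [-0.008 -0.021  0.008] turn [ 0.0001 -0.0001 -0.    ]
```

```bash
python3 -m inch '[[1,[-0.008,-0.02,0.01],[0,0,0]],[1,[-0.008,-0.02,0.02],[0,0,0]],[1,[-0.008,-0.02,0.02],[0,0,0]]]'; python3 go.py .5604 -.2265 .0155 .155
```

```text
t: 14.95
tcp_pos: [0.561, -0.2273, 0.0157]
tool_rot: [0.997, 0.077, 0.001, 0.001]
force: [-1.0, -2.0, 7.2]
finger_gap: 0.45
t 14.95 tcp [ 0.561  -0.2273  0.0157] psi 0.155 gap 0.45 F [-1.  -2.   7.2] tilt 0.19
shift [-0.005 -0.009  0.002] turn [ 0.0004 -0.0004  0.    ]
```

```bash
python3 -m inch '[[-0.1,[0,0,0],[0,0,0]],[-0.2,[0,0,0],[0,0,0]],[-0.3,[0,0,0],[0,0,0]],[-0.3,[0,0,0],[0,0,0]],[-0.3,[0,0,0],[0,0,0]],[-0.3,[0,0,0],[0,0,0]]]'; python3 -m inch '[[-0.3,[0,0,-0.2],[0,0,0]],[-0.3,[0,0,-0.6],[0,0,0]],[-0.3,[0,0,-1],[0,0,0]],[-0.3,[0,0,-1],[0,0,0]],[-0.3,[0,0,-1],[0,0,0]]]'; python3 go.py .590 .2217 .12 .16;  python3 - <<'E'
from h import *
p,d=grab("scene"); cv2.imwrite("pics/b4.png",cv2.resize(p[50:190,220:380],None,fx=4,fy=4))
E
```

```text
t: 15.55
tcp_pos: [0.56, -0.2263, 0.0136]
tool_rot: [0.997, 0.077, -0.0, -0.0]
force: [0.2, -0.2, -0.5]
finger_gap: 0.649
t: 16.05
tcp_pos: [0.5605, -0.2267, 0.1149]
tool_rot: [0.997, 0.077, 0.001, 0.001]
force: [-0.2, 0.1, -0.4]
finger_gap: 0.649
t 16.05 tcp [ 0.5605 -0.2267  0.1149] psi 0.1549 gap 0.649 F [-0.2  0.1 -0.4] tilt 0.14
shift [ 0.983 -4.384 -0.056] turn [ 0.0003 -0.0003 -0.0008]
```

View pics/b4.png

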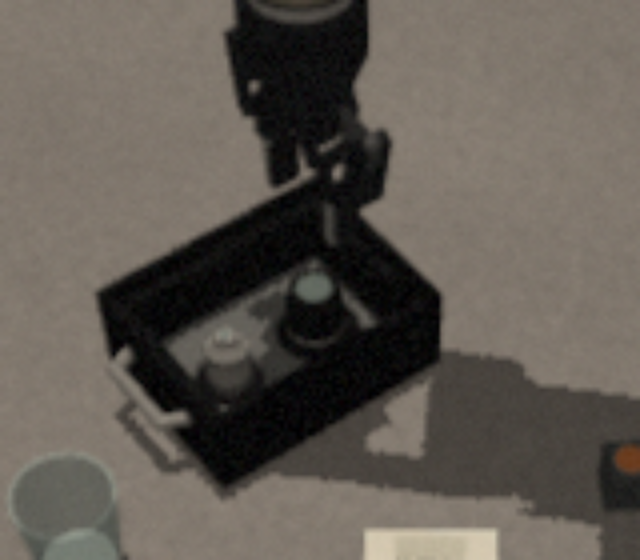

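Both lenses stand upright: the eyepiece at crop (315,310) and the objective at (230,365). Next is the divider, whose bar is already nearly aligned with the present tool yaw.

```bash
python3 -m inch '[[-1,[0.08,-0.35,-0.05],[0,0,0]],[-1,[0.16,-0.75,-0.06],[0,0,0]],[-1,[0.24,-1,-0.06],[0,0,0]]]';python3 -m inch '[[-1,[0.1,-0.45,0],[0,0,0]],[-1,[0.2,-0.9,0],[0,0,0]],[-1,[0.25,-1,0],[0,0,0]]]';python3 -m inch '[[-1,[0.1,-0.45,0],[0,0,0]],[-1,[0.2,-0.9,0],[0,0,0]],[-1,[0.25,-1,0],[0,0,0]]]';python3 -m inch '[[-1,[0.1,-0.45,0],[0,0,0]],[-1,[0.2,-0.9,0],[0,0,0]],[-1,[0.24,-1,0],[0,0,0]],[-1,[0.24,-1,0],[0,0,0]],[-1,[0.24,-1,0],[0,0,0]]]'; python3 go.py .590 .2217 .08 .157
```

```text
t: 16.4
tcp_pos: [0.5661, -0.1211, 0.1178]
tool_rot: [0.997, 0.077, -0.002, -0.002]
force: [0.4, 0.1, -0.2]
finger_gap: 0.996
t: 16.7
tcp_pos: [0.575, -0.0164, 0.1177]
tool_rot: [0.997, 0.079, -0.003, -0.002]
force: [-0.3, -0.1, -0.0]
finger_gap: 0.997
t: 17.0
tcp_pos: [0.5853, 0.0851, 0.1181]
tool_rot: [0.997, 0.079, -0.002, -0.001]
force: [0.8, -0.8, 0.1]
finger_gap: 0.999
t: 17.5
tcp_pos: [0.5948, 0.1825, 0.1189]
tool_rot: [0.997, 0.077, -0.001, 0.0]
force: [0.1, 0.1, -0.6]
finger_gap: 1.004
t 17.5 tcp [0.5948 0.1825 0.1189] psi 0.1545 gap 1.004 F [ 0.1  0.1 -0.6] tilt 0.12
shift [ 0.013 -0.395  0.388] turn [ 0.0001  0.0003 -0.0004]
```

```bash
python3 -m inch '[[-1,[0.013,-0.395,0],[0,0,0]],[-1,[0.013,-0.395,0.4],[0,0,0]],[-1,[0.013,-0.395,0.8],[0,0,0]],[-1,[0.013,-0.395,0.8],[0,0,0]],[-1,[0.013,-0.395,0.8],[0,0,0]]]'; python3 go.py .590 .2217 .008 .157;  python3 - <<'E'
from h import *
p,d=grab("scene"); cv2.imwrite("pics/c1.png",cv2.resize(p[200:340,300:460],None,fx=4,fy=4))
E
```

```text
t: 18.0
tcp_pos: [0.5901, 0.2213, 0.0393]
tool_rot: [0.997, 0.076, -0.001, 0.0]
force: [0.4, 0.6, 0.5]
finger_gap: 0.997
t 18.0 tcp [0.5901 0.2213 0.0393] psi 0.1527 gap 0.997 F [0.4 0.6 0.5] tilt 0.14
shift [ 0.    -0.004  0.313] turn [ 0.0001  0.0004 -0.0007]
```

View pics/c1.png

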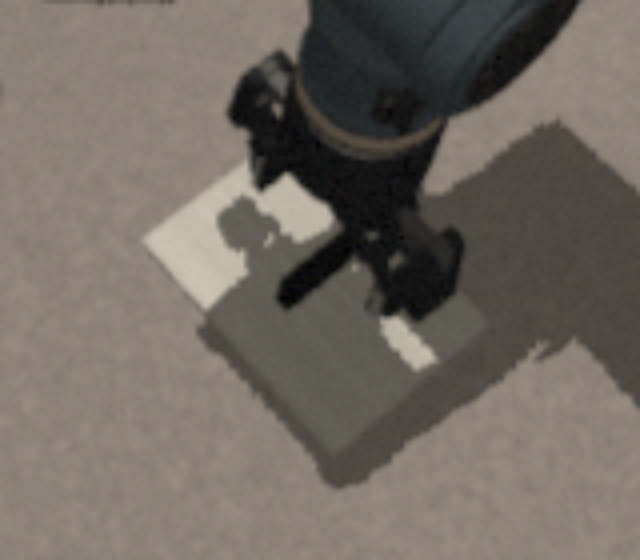

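The bar (crop 320,265) is centred between the fingers.

```bash
python3 -m inch '[[-1,[0,0,0.15],[0,0,0]],[-1,[0,0,0.25],[0,0,0]],[-1,[0,0,0.3],[0,0,0]],[-1,[0,0,0.3],[0,0,0]],[0,[0,0,0.3],[0,0,0]],[1,[0,0,0.3],[0,0,0]],[1,[0,0,0.3],[0,0,0]],[1,[0,0,0.3],[0,0,0]],[1,[0,0,0.3],[0,0,0]],[1,[0,0,0.3],[0,0,0]],[1,[0,0,0.3],[0,0,0]],[1,[0,0,0.3],[0,0,0]]]' 60; python3 go.py .590 .2217 .009 .157; python3 -m inch '[[1,[0,0,-0.1],[0,0,0]],[1,[0,0,-0.3],[0,0,0]],[1,[0,0,-0.6],[0,0,0]],[1,[0,0,-0.9],[0,0,0]],[1,[0,0,-1],[0,0,0]],[1,[0,0,-1],[0,0,0]],[1,[0,0,-1],[0,0,0]]]';python3 go.py .590 .2217 .008 .157;  python3 - <<'E'
from h import *
p,d=grab("scene"); cv2.imwrite("pics/c2.png",cv2.resize(p[160:340,280:480],None,fx=3.3,fy=3.3))
E
```

```text
t: 19.25
tcp_pos: [0.5907, 0.2233, 0.0102]
tool_rot: [0.997, 0.077, 0.0, -0.0]
force: [-0.5, -0.4, 3.4]
finger_gap: 0.096
t 19.25 tcp [0.5907 0.2233 0.0102] psi 0.1549 gap 0.096 F [-0.5 -0.4  3.4] tilt 0.04
shift [-0.009  0.014  0.012] turn [-0.     -0.0001 -0.0003]
t: 19.95
tcp_pos: [0.5894, 0.223, 0.1089]
tool_rot: [0.997, 0.077, -0.001, 0.0]
force: [-0.5, 0.3, -1.1]
finger_gap: 0.107
t 19.95 tcp [0.5894 0.223  0.1089] psi 0.1548 gap 0.107 F [-0.5  0.3 -1.1] tilt 0.11
shift [0.005 0.013 1.009] turn [ 0.      0.0003 -0.0004]
```

View pics/c2.png

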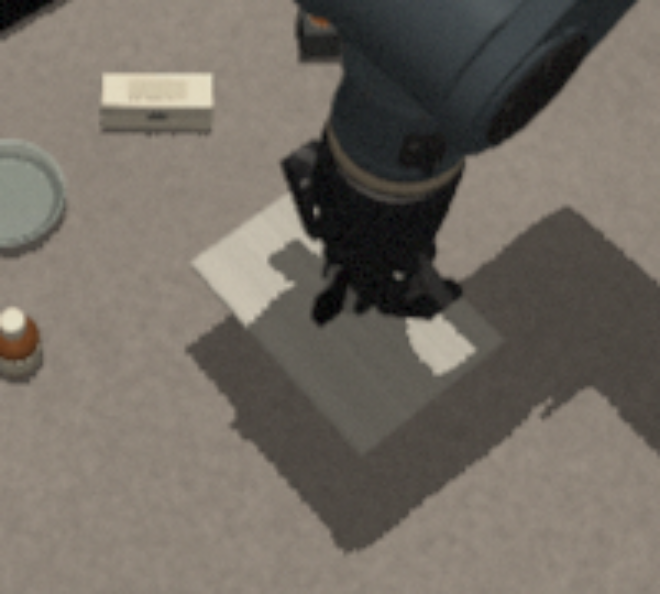

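The plate hangs level in the grip. I'll measure how it sits relative to the TCP.

```bash
cat > md.py <<'E'
from fit import *
s=sense();M_=R.from_quat(s["tool_rot"]).as_matrix();p=s["tcp_pos"];psi=np.arctan2(M_[1,0],M_[0,0])
for n in ("scene","top"):
    pc,d=grab(n); W=cloud(n,d); zu=p[2]-.0102
    W[~(np.abs(W[...,2]-zu-.004)<.012)]=np.nan
    best=None
    for dz in (-.003,0,.003):
        r=fit("div",W,[p[0],p[1],psi+np.pi/2],.12,floor=False,z0=zu+dz,tr=.005)
        if best is None or r[1]<best[1]: best=r+(dz,)
    x=best[0]; d=x[:2]-p[:2]; print(n,np.round(x,4),"off tool xy mm",np.round(np.r_[d,0]@M_*1000,1),"dyaw",round(x[2]-psi-np.pi/2,4),best[1:])
E
python3 md.py
```

```text
scene [0.59   0.2213 1.7286] off tool xy mm [ 0.6  1.7 -0. ] dyaw 0.003 (np.float64(0.05273411809600296), np.float64(0.0), 2914, 0.003)
top [0.5856 0.2219 1.7568] off tool xy mm [-3.6  0.4  0. ] dyaw 0.0312 (np.float64(0.140298257924191), np.float64(0.0), 986, 0.003)
```

```bash
python3 -m inch '[[1,[0,0,-0.1],[0,0,-0.015]],[1,[0,0,-0.25],[0,0,-0.035]],[1,[0,0,-0.3],[0,0,-0.055]],[1,[0,0,-0.3],[0,0,-0.075]],[1,[0,0,-0.3],[0,0,-0.095]],[1,[0,0,-0.3],[0,0,-0.115]],[1,[0,0,-0.3],[0,0,-0.135]],[1,[0,0,-0.3],[0,0,-0.155]],[1,[0,0,-0.3],[0,0,-0.175]],[1,[0,0,-0.3],[0,0,-0.195]],[1,[0,0,-0.3],[0,0,-0.215]],[1,[0,0,-0.3],[0,0,-0.235]],[1,[0,0,-0.3],[0,0,-0.25]],[1,[0,0,-0.3],[0,0,-0.25]],[1,[0,0,-0.3],[0,0,-0.25]]]'; python3 go.py .5975 -.22 .14 1.726
```

```text
t: 21.6
tcp_pos: [0.5899, 0.2231, 0.1388]
tool_rot: [0.651, 0.759, -0.001, -0.001]
force: [0.9, -0.4, -1.1]
finger_gap: 0.105
t 21.6 tcp [0.5899 0.2231 0.1388] psi 1.7236 gap 0.105 F [ 0.9 -0.4 -1.1] tilt 0.1
shift [-4.39  -0.599 -0.011] turn [-0.0003  0.     -0.0004]
```

```bash
python3 -m inch '[[1,[-0.2,-0.03,0],[0,0,0]],[1,[-0.6,-0.08,0],[0,0,0]],[1,[-1,-0.14,0],[0,0,-0.0004]]]';python3 -m inch '[[1,[-0.4,-0.05,0],[0,0,0]],[1,[-0.8,-0.1,0],[0,0,0]],[1,[-1,-0.14,0],[0,0,0]]]';python3 -m inch '[[1,[-0.4,-0.05,0],[0,0,0]],[1,[-0.8,-0.1,0],[0,0,0]],[1,[-1,-0.14,0],[0,0,0]]]';python3 -m inch '[[1,[-0.4,-0.05,0],[0,0,0]],[1,[-0.8,-0.1,0],[0,0,0]],[1,[-1,-0.14,0],[0,0,0]],[1,[-1,-0.14,0],[0,0,0]],[1,[-1,-0.14,0],[0,0,0]]]'; python3 go.py .5975 -.22 .10 1.726
```

```text
t: 21.9
tcp_pos: [0.5918, 0.1219, 0.1394]
tool_rot: [0.649, 0.761, -0.0, -0.0]
force: [1.0, -0.3, -1.4]
finger_gap: 0.103
t: 22.2
tcp_pos: [0.5942, 0.018, 0.1396]
tool_rot: [0.651, 0.759, -0.0, 0.0]
force: [-0.6, 1.1, -1.1]
finger_gap: 0.107
t: 22.5
tcp_pos: [0.5962, -0.0831, 0.1397]
tool_rot: [0.651, 0.759, -0.0, 0.001]
force: [-0.1, 0.2, -0.2]
finger_gap: 0.099
t: 23.0
tcp_pos: [0.597, -0.1806, 0.1393]
tool_rot: [0.65, 0.76, 0.0, -0.001]
force: [-0.1, 0.5, -1.4]
finger_gap: 0.106
t 23.0 tcp [ 0.597  -0.1806  0.1393] psi 1.7258 gap 0.106 F [-0.1  0.5 -1.4] tilt 0.09
shift [-0.391 -0.056  0.393] turn [-0.0001 -0.0002 -0.    ]
```

```bash
python3 -m inch '[[1,[-0.2,-0.03,0.1],[0,0,0]],[1,[-0.39,-0.056,0.3],[0,0,0]],[1,[-0.39,-0.056,0.39],[0,0,0]],[1,[-0.39,-0.056,0.39],[0,0,0]],[1,[-0.39,-0.056,0.39],[0,0,0]]]'; python3 go.py .5975 -.22 .066 1.726;python3 - <<'E'
from ov import *
s=sense()["tcp_pos"];k=3.5
p,d=grab("scene"); 
# plate outline under the case pose frame for comparision
im=p.copy(); ov("scene",im,(.598,-.221,.1545),None,"pics/c3.png",(220,400,50,190),k)
E
python3 md.py
```

```text
t: 23.5
tcp_pos: [0.5979, -0.2189, 0.1005]
tool_rot: [0.649, 0.761, 0.0, -0.001]
force: [1.0, 0.0, -1.1]
finger_gap: 0.101
t 23.5 tcp [ 0.5979 -0.2189  0.1005] psi 1.7289 gap 0.101 F [ 1.   0.  -1.1] tilt 0.09
shift [-0.011 -0.005  0.345] turn [-0.0002 -0.0002  0.0005]
scene [ 0.598  -0.2188  3.3128] off tool xy mm [ 0.3 -0.3  0. ] dyaw 0.0129 (np.float64(0.06178481315214156), np.float64(0.0), 1805, 0.003)
top [ 0.5952 -0.2189  3.3228] off tool xy mm [ 0.6 -3.  -0. ] dyaw 0.0228 (np.float64(0.14541752973015099), np.float64(0.0), 460, 0.003)
```

View pics/c3.png

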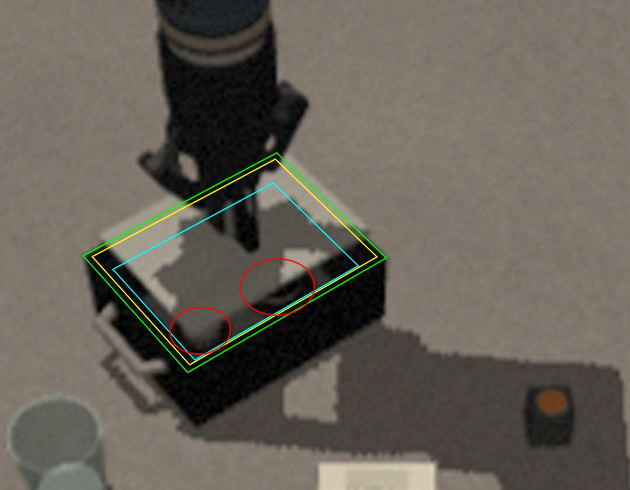

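Both cameras say the plate's yaw is about 0.02 rad too large and its y about 1 to 2 mm off. I'll correct that while lowering to just above the rim, then measure again.

```bash
python3 go.py .598 -.2207 .09 1.711; python3 -m inch '[[1,[-0.018,-0.002,0.05],[0,0,0.0029]],[1,[-0.018,-0.002,0.1],[0,0,0.0029]],[1,[-0.018,-0.002,0.1],[0,0,0.0029]],[1,[-0.018,-0.002,0.1],[0,0,0.0029]],[1,[-0.018,-0.002,0.1],[0,0,0.0029]]]'; python3 go.py .598 -.2207 .067 1.711; python3 md.py;  python3 md.py
```

```text
t 23.65 tcp [ 0.5986 -0.2194  0.1016] psi 1.7292 gap 0.106 F [-0.1 -0.7 -1.1] tilt 0.06
shift [-0.012 -0.008  0.116] turn [0.0001 0.0001 0.0029]
t: 24.15
tcp_pos: [0.5982, -0.2219, 0.0908]
tool_rot: [0.656, 0.755, 0.0, 0.0]
force: [-0.3, 0.6, -0.5]
finger_gap: 0.103
t 24.15 tcp [ 0.5982 -0.2219  0.0908] psi 1.71 gap 0.103 F [-0.3  0.6 -0.5] tilt 0.0
shift [ 0.012 -0.     0.238] turn [ 0.      0.     -0.0002]
scene [ 0.5978 -0.2222  3.2882] off tool xy mm [-0.3 -0.4 -0. ] dyaw 0.0075 (np.float64(0.07001353999977646), np.float64(0.0), 1794, 0.003)
top [ 0.5938 -0.2208  3.2792] off tool xy mm [ 1.7 -4.2 -0. ] dyaw -0.0016 (np.float64(0.18109750530196533), np.float64(0.0), 444, 0.003)
scene [ 0.5978 -0.2219  3.2868] off tool xy mm [ 0.1 -0.5 -0. ] dyaw 0.0061 (np.float64(0.06628981145281818), np.float64(0.0), 1789, 0.003)
top [ 0.5938 -0.2209  3.2712] off tool xy mm [ 1.7 -4.3 -0. ] dyaw -0.0095 (np.float64(0.1643665993504936), np.float64(0.0), 443, 0.003)
```

```bash
python3 go.py .598 -.221 .067 1.719; python3 -m inch '[[1,[0.01,0,0.05],[0,0,-0.0014]],[1,[0.01,0,0.1],[0,0,-0.0014]],[1,[0.01,0,0.15],[0,0,-0.0014]],[1,[0.01,0,0.19],[0,0,-0.0014]],[1,[0.01,0,0.22],[0,0,-0.0014]],[1,[0.01,0,0.235],[0,0,-0.0014]],[1,[0.01,0,0.245],[0,0,-0.0014]],[1,[0.01,0,0.245],[0,0,-0.0014]]]'; python3 go.py .598 -.221 .066 1.719;python3 - <<'E'
from ov import *
p,d=grab("scene"); cv2.imwrite("pics/c4.png",cv2.resize(p[70:190,220:360],None,fx=5,fy=5))
E
```

```text
t 24.35 tcp [ 0.5983 -0.222   0.0909] psi 1.7099 gap 0.103 F [-0.7  0.1 -1. ] tilt 0.02
shift [ 0.01  -0.001  0.239] turn [ 0.      0.     -0.0015]
t: 25.15
tcp_pos: [0.5981, -0.2209, 0.0664]
tool_rot: [0.653, 0.757, 0.0, 0.0]
force: [-0.1, 0.0, -1.6]
finger_gap: 0.103
t 25.15 tcp [ 0.5981 -0.2209  0.0664] psi 1.7188 gap 0.103 F [-0.1  0.  -1.6] tilt 0.01
shift [-0.    -0.001  0.004] turn [ 0.  0. -0.]
```

View pics/c4.png

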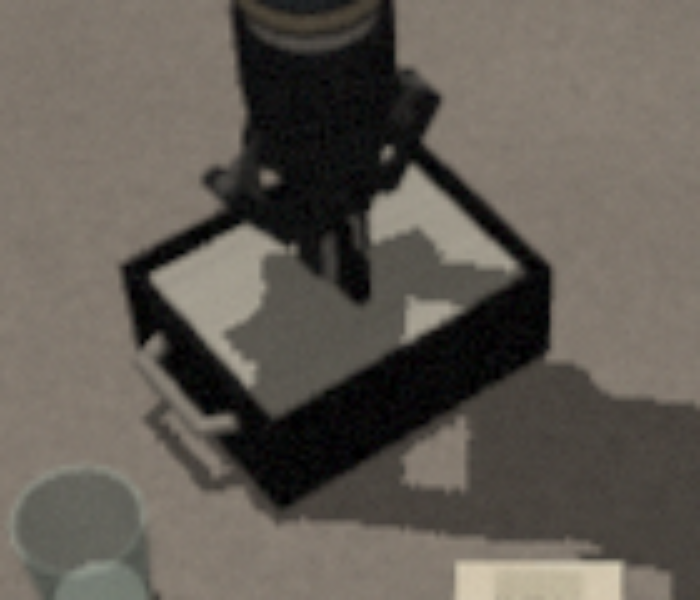

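The plate lies inside the rim with an even margin. I'll lower it to contact and release.

```bash
python3 -m inch '[[1,[0,0,0.01],[0,0,0]],[1,[0,0,0.015],[0,0,0]],[1,[0,0,0.015],[0,0,0]]]'; python3 -m inch '[[0.6,[0,0,0],[0,0,0]],[0.4,[0,0,0],[0,0,0]],[0.2,[0,0,0],[0,0,0]],[0,[0,0,0],[0,0,0]],[0,[0,0,0],[0,0,0]],[0,[0,0,-0.1],[0,0,0]],[0,[0,0,-0.5],[0,0,0]],[0,[0,0,-0.7],[0,0,0]],[0,[0,0,-0.7],[0,0,0]]]'; python3 go.py .589 -.013 .12 2.67;python3 - <<'E'
from ov import *
p,d=grab("scene"); cv2.imwrite("pics/c5.png",cv2.resize(p[70:190,220:360],None,fx=5,fy=5))
from fit import fit
s=sense()
W=cloud("scene",d); W[~(np.abs(W[...,2]-.075)<.022)]=np.nan
for z in (.056,.058,.06): r=fit("div",W,[.598,-.221,.155],.11,floor=False,z0=z,tr=.005); print(z,np.round(r[0],4),r[1])
E
```

```text
t: 25.5
tcp_pos: [0.5983, -0.221, 0.0661]
tool_rot: [0.653, 0.757, 0.0, 0.0]
force: [-1.7, 1.0, 5.0]
finger_gap: 0.1
t: 26.4
tcp_pos: [0.6005, -0.2222, 0.1391]
tool_rot: [0.653, 0.757, 0.001, 0.004]
force: [-0.0, 0.1, 0.8]
finger_gap: 0.497
t 26.4 tcp [ 0.6005 -0.2222  0.1391] psi 1.7189 gap 0.497 F [-0.   0.1  0.8] tilt 0.49
shift [2.088 0.193 0.182] turn [ 0.0006  0.0013 -0.1514]
0.056 [ 0.5971 -0.2249  0.1477] 0.5110246065284708
0.058 [ 0.5967 -0.2251  0.1525] 0.34216519748717317
0.06 [ 0.5966 -0.2253  0.1525] 0.3047987938707371
```

View pics/c5.png

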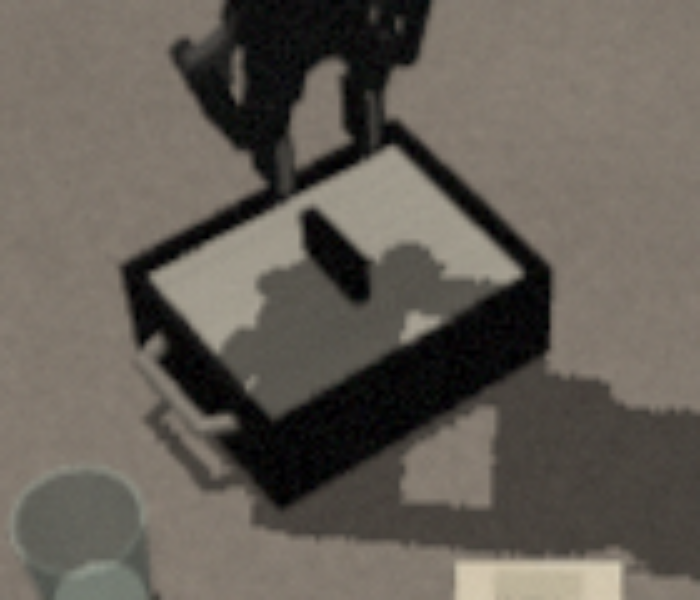

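The divider lies flat on the ledge, grip bar centred at crop (335,255). Now I turn toward the slide box.

```bash
python3 -m inch '[[-1,[0.15,0,0],[0,0,-0.022]],[-1,[0.35,0.03,0],[0,0,-0.044]],[-1,[0.6,0.05,0],[0,0,-0.066]],[-1,[0.8,0.07,0],[0,0,-0.088]],[-1,[1,0.1,0],[0,0,-0.11]],[-1,[1,0.1,0],[0,0,-0.132]],[-1,[1,0.1,0],[0,0,-0.145]],[-1,[1,0.1,0],[0,0,-0.145]],[-1,[1,0.1,0],[0,0,-0.145]]]'; python3 go.py .5895 -.0135 .10 2.631
```

```text
t: 27.35
tcp_pos: [0.5925, -0.1203, 0.1339]
tool_rot: [0.254, 0.967, 0.0, -0.001]
force: [-0.8, -0.1, -0.4]
finger_gap: 0.999
t 27.35 tcp [ 0.5925 -0.1203  0.1339] psi 2.6279 gap 0.999 F [-0.8 -0.1 -0.4] tilt 0.11
shift [0.55  0.915 0.34 ] turn [-0.     -0.0003 -0.0005]
```

```bash
python3 -m inch '[[-1,[0.2,0.35,0],[0,0,0]],[-1,[0.4,0.7,0],[0,0,0]],[-1,[0.55,0.915,0.2],[0,0,-0.0005]],[-1,[0.55,0.915,0.5],[0,0,-0.0005]],[-1,[0.55,0.915,0.5],[0,0,-0.0005]],[-1,[0.55,0.915,0.5],[0,0,-0.0005]]]'; python3 go.py .5895 -.0135 .008 2.631;python3 - <<'E'
from ov import *
p,d=grab("scene"); cv2.imwrite("pics/d1.png",cv2.resize(p[120:260,250:410],None,fx=4,fy=4))
p,d=grab("top","d1t"); W=cloud("top",d); np.save("pics/d1w.npy",W)
w=W[180:250,380:450].reshape(-1,3); 
E
```

```text
t: 27.95
tcp_pos: [0.5898, -0.0141, 0.0844]
tool_rot: [0.252, 0.968, -0.0, -0.001]
force: [0.5, -0.3, 1.1]
finger_gap: 1.0
t 27.95 tcp [ 0.5898 -0.0141  0.0844] psi 2.6318 gap 1.0 F [ 0.5 -0.3  1.1] tilt 0.09
shift [0.004 0.004 0.764] turn [-0.0001 -0.0002  0.0001]
```

View pics/d1.png

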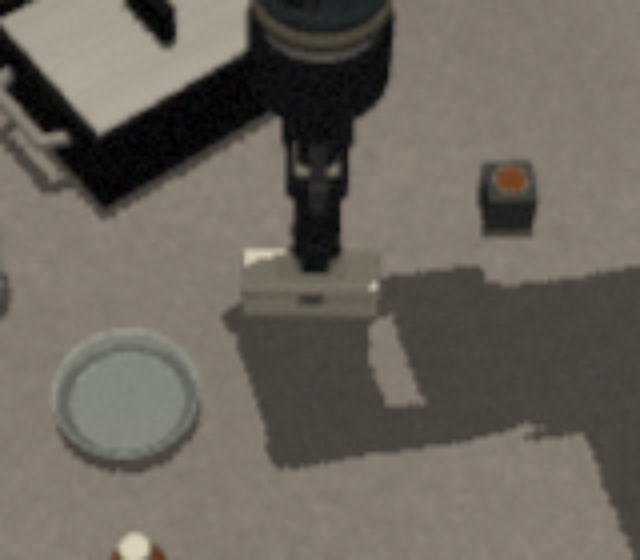

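View pics/d1t.png

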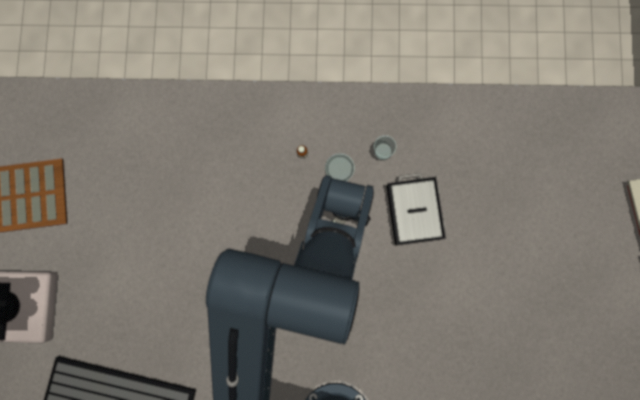

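The gripper is centred over the slide box (crop 312,280) and the divider is seated in the top view at (416,211). I go down and grip the box.

```bash
python3 -m inch '[[-1,[0.004,0.004,0.3],[0,0,0]],[-1,[0.004,0.004,0.5],[0,0,0]],[-1,[0.004,0.004,0.7],[0,0,0]],[-1,[0.004,0.004,0.76],[0,0,0]],[-1,[0.004,0.004,0.76],[0,0,0]],[0,[0.004,0.004,0.76],[0,0,0]],[1,[0.004,0.004,0.76],[0,0,0]],[1,[0.004,0.004,0.76],[0,0,0]],[1,[0.004,0.004,0.76],[0,0,0]],[1,[0.004,0.004,0.76],[0,0,0]],[1,[0.004,0.004,0.76],[0,0,0]],[1,[0.004,0.004,0.76],[0,0,0]]]' 40; python3 go.py .5895 -.0135 .008 2.631; python3 -m inch '[[1,[0,0,-0.2],[0,0,0]],[1,[0,0,-0.6],[0,0,0]],[1,[0,0,-1],[0,0,0]],[1,[0,0,-1],[0,0,0]],[1,[0,0,-1],[0,0,0]]]'; python3 go.py .6415 -.2140 .13 1.719
python3 - <<'E'
from h import *
p,d=grab("scene"); cv2.imwrite("pics/d2.png",cv2.resize(p[120:260,250:410],None,fx=4,fy=4))
E
```

```text
t: 29.25
tcp_pos: [0.5905, -0.0133, 0.0097]
tool_rot: [0.252, 0.968, 0.0, 0.001]
force: [-0.4, -0.1, 6.0]
finger_gap: 0.34
t 29.25 tcp [ 0.5905 -0.0133  0.0097] psi 2.6331 gap 0.34 F [-0.4 -0.1  6. ] tilt 0.09
shift [ 0.008 -0.007  0.017] turn [0.0001 0.0003 0.0003]
t: 29.75
tcp_pos: [0.5901, -0.0132, 0.1095]
tool_rot: [0.252, 0.968, 0.0, 0.001]
force: [-0.6, -0.1, -1.1]
finger_gap: 0.341
t 29.75 tcp [ 0.5901 -0.0132  0.1095] psi 2.633 gap 0.341 F [-0.6 -0.1 -1.1] tilt 0.08
shift [-1.427 -1.503 -0.204] turn [0.0002 0.0002 0.1455]
```

View pics/d2.png

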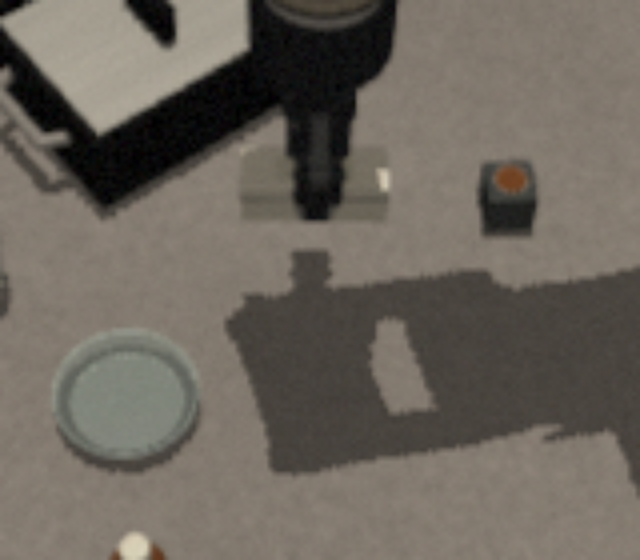

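```bash
python3 -m inch '[[1,[-0.1,-0.1,-0.15],[0,0,0.022]],[1,[-0.25,-0.25,-0.3],[0,0,0.044]],[1,[-0.45,-0.45,-0.3],[0,0,0.066]],[1,[-0.65,-0.65,-0.3],[0,0,0.088]],[1,[-0.85,-0.85,-0.3],[0,0,0.11]],[1,[-0.95,-1,-0.3],[0,0,0.132]],[1,[-0.95,-1,-0.3],[0,0,0.145]],[1,[-0.95,-1,-0.3],[0,0,0.145]],[1,[-0.95,-1,-0.3],[0,0,0.145]]]'; python3 go.py .6423 -.2138 .11 1.722
```

```text
t: 30.7
tcp_pos: [0.6229, -0.1462, 0.1368]
tool_rot: [0.651, 0.759, -0.001, -0.002]
force: [0.4, 0.1, -0.9]
finger_gap: 0.338
t 30.7 tcp [ 0.6229 -0.1462  0.1368] psi 1.7236 gap 0.338 F [ 0.4  0.1 -0.9] tilt 0.24
shift [-0.698  0.09   0.266] turn [-0.0005 -0.0004  0.0003]
```

```bash
python3 -m inch '[[1,[-0.3,0.05,0],[0,0,0]],[1,[-0.6,0.09,0],[0,0,0]],[1,[-0.698,0.09,0.1],[0,0,0]],[1,[-0.698,0.09,0.27],[0,0,0]],[1,[-0.698,0.09,0.27],[0,0,0]],[1,[-0.698,0.09,0.27],[0,0,0]]]'; python3 go.py .6423 -.2138 .070 1.722
python3 - <<'E'
from h import *
p,d=grab("scene"); cv2.imwrite("pics/d3.png",cv2.resize(p[60:190,220:370],None,fx=4.5,fy=4.5))
E
```

```text
t: 31.3
tcp_pos: [0.6425, -0.213, 0.1106]
tool_rot: [0.651, 0.759, -0.0, -0.002]
force: [-0.0, -0.1, -0.5]
finger_gap: 0.342
t 31.3 tcp [ 0.6425 -0.213   0.1106] psi 1.7231 gap 0.342 F [-0.  -0.1 -0.5] tilt 0.2
shift [-0.008 -0.002  0.406] turn [-0.0004 -0.0004  0.0002]
```

View pics/d3.png

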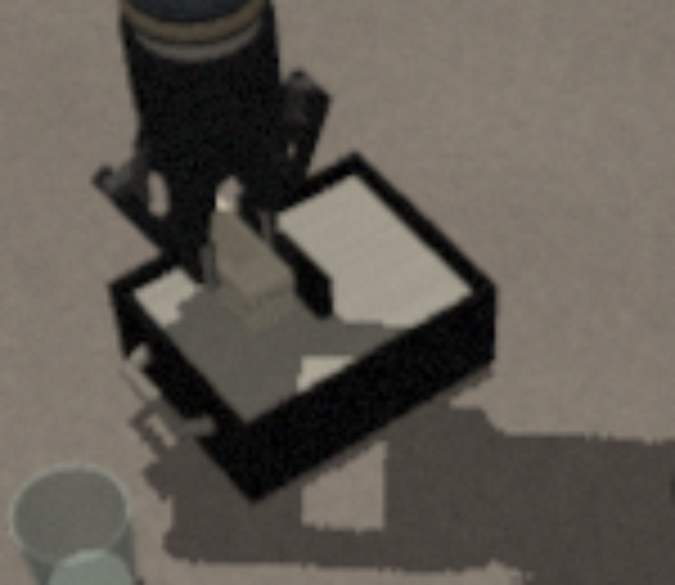

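```bash
python3 -m inch '[[1,[-0.008,0,0.1],[0,0,0]],[1,[-0.008,0,0.2],[0,0,0]],[1,[-0.008,0,0.3],[0,0,0]],[1,[-0.008,0,0.35],[0,0,0]],[1,[-0.008,0,0.38],[0,0,0]],[1,[-0.008,0,0.4],[0,0,0]],[1,[-0.008,0,0.41],[0,0,0]],[1,[-0.008,0,0.42],[0,0,0]],[1,[-0.008,0,0.42],[0,0,0]]]'; python3 go.py .6423 -.2138 .0695 1.722
```

```text
t: 32.25
tcp_pos: [0.6438, -0.2154, 0.07]
tool_rot: [0.652, 0.758, 0.0, 0.0]
force: [0.1, 0.0, -0.3]
finger_gap: 0.345
t 32.25 tcp [ 0.6438 -0.2154  0.07  ] psi 1.7218 gap 0.345 F [ 0.1  0.  -0.3] tilt 0.02
shift [ 0.018 -0.012  0.005] turn [ 0.  0. -0.]
```

```bash
python3 -m inch '[[1,[0.01,-0.01,0.008],[0,0,0]],[1,[0.01,-0.01,0.015],[0,0,0]],[1,[0.01,-0.01,0.015],[0,0,0]]]'; python3 -m inch '[[0.25,[0,0,0],[0,0,0]],[0.15,[0,0,0],[0,0,0]],[0.07,[0,0,0],[0,0,0]],[0.07,[0,0,0],[0,0,0]],[0.07,[0,0,0],[0,0,0]],[0.07,[0,0,0],[0,0,0]]]'; python3 go.py .6423 -.2138 .0695 1.722; python3 -m inch '[[0.07,[0,0,-0.1],[0,0,0]],[0.07,[0,0,-0.3],[0,0,0]],[0.07,[0,0,-0.6],[0,0,0]],[0.07,[0,0,-0.9],[0,0,0]],[0.07,[0,0,-0.9],[0,0,0]]]'; python3 go.py .4465 -.0105 .12 2.65
python3 - <<'E'
from h import *
p,d=grab("scene"); cv2.imwrite("pics/d4.png",cv2.resize(p[60:190,220:370],None,fx=4.5,fy=4.5))
E
```

```text
t: 32.55
tcp_pos: [0.6434, -0.215, 0.0698]
tool_rot: [0.652, 0.758, 0.0, 0.001]
force: [0.5, -0.3, 4.6]
finger_gap: 0.34
t: 33.15
tcp_pos: [0.6424, -0.2144, 0.0681]
tool_rot: [0.652, 0.758, -0.0, -0.0]
force: [1.0, 0.2, 1.2]
finger_gap: 0.463
t 33.15 tcp [ 0.6424 -0.2144  0.0681] psi 1.7219 gap 0.463 F [1.  0.2 1.2] tilt 0.02
shift [ 0.006 -0.001 -0.014] turn [-0. -0. -0.]
t: 33.65
tcp_pos: [0.6458, -0.216, 0.1644]
tool_rot: [0.652, 0.758, 0.001, 0.005]
force: [0.9, -0.2, -0.4]
finger_gap: 0.465
t 33.65 tcp [ 0.6458 -0.216   0.1644] psi 1.722 gap 0.465 F [ 0.9 -0.2 -0.4] tilt 0.64
shift [ 2.335 -1.665  0.414] turn [ 0.0008  0.0016 -0.1477]
```

View pics/d4.png

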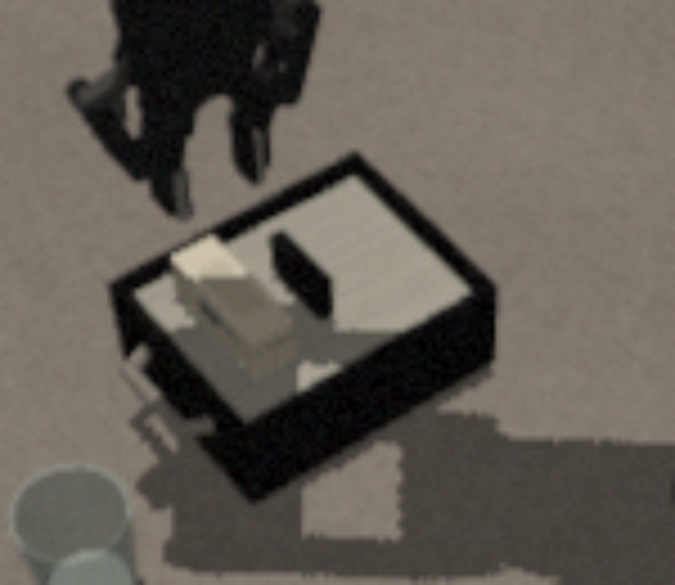

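The slide box stands beside the bar at crop (230,300), parallel to it. Next comes the cube, gripped at tool yaw 1.11.

```bash
python3 -m inch '[[-1,[0.2,-0.15,0],[0,0,0.02]],[-1,[0.45,-0.32,0],[0,0,0.04]],[-1,[0.7,-0.5,0],[0,0,0.06]],[-1,[0.95,-0.68,0],[0,0,0.08]],[-1,[1,-0.72,0],[0,0,0.0974]],[-1,[1,-0.72,0],[0,0,0.0974]]]'; python3 go.py .4467 -.0107 .10 1.11
```

```text
t: 34.3
tcp_pos: [0.5544, -0.1249, 0.1576]
tool_rot: [0.85, 0.527, -0.001, -0.001]
force: [0.6, -0.3, -0.5]
finger_gap: 1.001
t 34.3 tcp [ 0.5544 -0.1249  0.1576] psi 1.1112 gap 1.001 F [ 0.6 -0.3 -0.5] tilt 0.19
shift [ 0.546 -1.47   0.581] turn [-0.0005  0.      0.0002]
```

```bash
python3 -m inch '[[-1,[0.15,-0.4,0.1],[0,0,0]],[-1,[0.3,-0.8,0.2],[0,0,0]],[-1,[0.37,-1,0.3],[0,0,0]],[-1,[0.37,-1,0.3],[0,0,0]],[-1,[0.37,-1,0.3],[0,0,0]]]'; python3 go.py .4467 -.0107 .08 1.11
```

```text
t: 34.8
tcp_pos: [0.4847, -0.0496, 0.1283]
tool_rot: [0.849, 0.528, 0.0, 0.001]
force: [-0.2, -0.7, 0.1]
finger_gap: 0.997
t 34.8 tcp [ 0.4847 -0.0496  0.1283] psi 1.1116 gap 0.997 F [-0.2 -0.7  0.1] tilt 0.11
shift [ 0.18  -0.514  0.482] turn [ 0.0003 -0.      0.0003]
```

```bash
python3 -m inch '[[-1,[0.1,-0.3,0.1],[0,0,0]],[-1,[0.18,-0.51,0.3],[0,0,0]],[-1,[0.18,-0.51,0.48],[0,0,0]],[-1,[0.18,-0.51,0.48],[0,0,0]],[-1,[0.18,-0.51,0.48],[0,0,0]]]'; python3 go.py .4467 -.0107 .0085 1.11
python3 - <<'E'
from h import *
p,d=grab("scene"); cv2.imwrite("pics/e1.png",cv2.resize(p[110:230,310:450],None,fx=5,fy=5))
E
```

```text
t: 35.3
tcp_pos: [0.448, -0.0113, 0.0805]
tool_rot: [0.85, 0.527, 0.001, 0.001]
force: [-0.1, 0.1, 0.4]
finger_gap: 1.0
t 35.3 tcp [ 0.448  -0.0113  0.0805] psi 1.1094 gap 1.0 F [-0.1  0.1  0.4] tilt 0.17
shift [-0.001 -0.017  0.72 ] turn [ 0.0005 -0.0001 -0.0001]
```

View pics/e1.png

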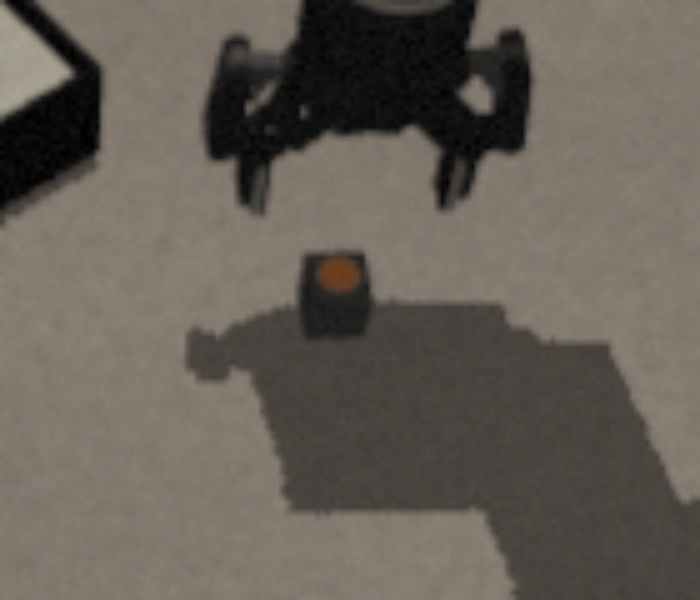

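The cube (crop 337,290) is squarely below the open jaws.

```bash
python3 -m inch '[[-1,[0,-0.017,0.3],[0,0,0]],[-1,[0,-0.017,0.5],[0,0,0]],[-1,[0,-0.017,0.65],[0,0,0]],[-1,[0,-0.017,0.72],[0,0,0]],[-1,[0,-0.017,0.72],[0,0,0]],[0,[0,-0.017,0.72],[0,0,0]],[1,[0,-0.017,0.72],[0,0,0]],[1,[0,-0.017,0.72],[0,0,0]],[1,[0,-0.017,0.72],[0,0,0]],[1,[0,-0.017,0.72],[0,0,0]],[1,[0,-0.017,0.72],[0,0,0]],[1,[0,-0.017,0.72],[0,0,0]]]' 40; python3 go.py .4467 -.0107 .0085 1.11; python3 -m inch '[[1,[0,0,-0.2],[0,0,0]],[1,[0,0,-0.6],[0,0,0]],[1,[0,0,-1],[0,0,0]],[1,[0,0,-1],[0,0,0]],[1,[0,0,-1],[0,0,0]]]'; python3 go.py .5533 -.2277 .14 .155
python3 - <<'E'
from h import *
p,d=grab("scene"); cv2.imwrite("pics/e2.png",cv2.resize(p[110:230,310:450],None,fx=5,fy=5))
E
```

```text
t: 36.55
tcp_pos: [0.4445, -0.0094, 0.009]
tool_rot: [0.85, 0.527, 0.001, 0.001]
force: [0.3, 0.2, 5.0]
finger_gap: 0.367
t 36.55 tcp [ 0.4445 -0.0094  0.009 ] psi 1.1099 gap 0.367 F [0.3 0.2 5. ] tilt 0.09
shift [-0.002  0.026  0.005] turn [ 0.0003 -0.0001 -0.    ]
t: 37.05
tcp_pos: [0.4444, -0.0093, 0.1092]
tool_rot: [0.85, 0.527, 0.001, 0.001]
force: [-0.5, 0.3, -0.3]
finger_gap: 0.366
t 37.05 tcp [ 0.4444 -0.0093  0.1092] psi 1.1101 gap 0.366 F [-0.5  0.3 -0.3] tilt 0.15
shift [-1.472  1.947 -0.304] turn [ 0.0003 -0.0003  0.152 ]
```

View pics/e2.png

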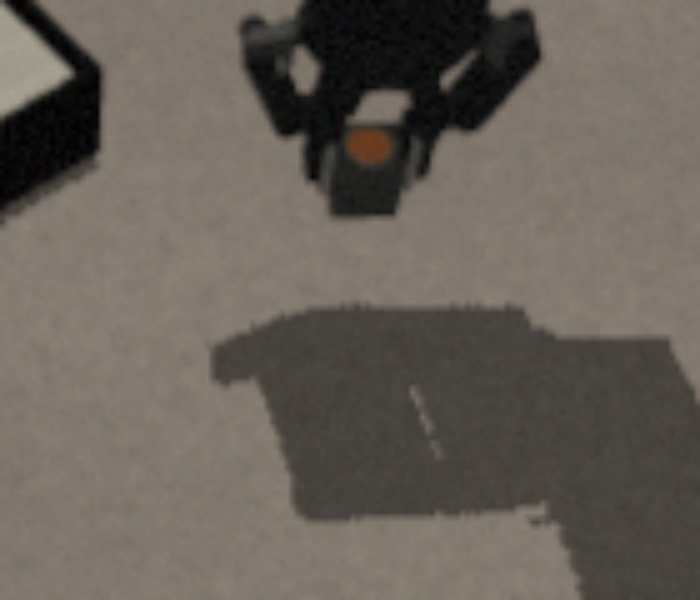

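```bash
python3 -m inch '[[1,[-0.1,0.12,-0.15],[0,0,0.022]],[1,[-0.25,0.3,-0.3],[0,0,0.044]],[1,[-0.4,0.5,-0.3],[0,0,0.066]],[1,[-0.55,0.75,-0.3],[0,0,0.088]],[1,[-0.73,0.97,-0.3],[0,0,0.11]],[1,[-0.73,0.97,-0.3],[0,0,0.132]],[1,[-0.73,0.97,-0.3],[0,0,0.152]],[1,[-0.73,0.97,-0.3],[0,0,0.152]]]'; python3 go.py .5533 -.2277 .14 .155
```

```text
t: 37.9
tcp_pos: [0.4972, -0.1175, 0.1362]
tool_rot: [0.997, 0.077, -0.002, -0.001]
force: [0.0, 0.7, -0.7]
finger_gap: 0.366
t 37.9 tcp [ 0.4972 -0.1175  0.1362] psi 0.1544 gap 0.366 F [ 0.   0.7 -0.7] tilt 0.26
shift [ 0.385  1.175 -0.042] turn [-0.0004  0.0006 -0.0001]
```

```bash
python3 -m inch '[[1,[0.1,0.3,0],[0,0,0]],[1,[0.22,0.65,0],[0,0,0]],[1,[0.33,1,0],[0,0,0]]]';python3 -m inch '[[1,[0.04,0.15,0],[0,0,0]],[1,[0.04,0.15,0.2],[0,0,0]],[1,[0.04,0.15,0.3],[0,0,0]],[1,[0.04,0.15,0.3],[0,0,0]],[1,[0.04,0.15,0.3],[0,0,0]]]'; python3 go.py .5533 -.2277 .0695 .155
python3 - <<'E'
from h import *
p,d=grab("scene"); cv2.imwrite("pics/e3.png",cv2.resize(p[60:190,220:370],None,fx=4.5,fy=4.5))
E
```

```text
t: 38.2
tcp_pos: [0.5462, -0.2115, 0.1368]
tool_rot: [0.997, 0.08, -0.001, -0.001]
force: [0.5, 0.4, -0.6]
finger_gap: 0.368
t: 38.7
tcp_pos: [0.552, -0.2246, 0.1077]
tool_rot: [0.997, 0.078, -0.001, -0.001]
force: [-0.0, -0.2, -1.2]
finger_gap: 0.365
t 38.7 tcp [ 0.552  -0.2246  0.1077] psi 0.1562 gap 0.365 F [-0.  -0.2 -1.2] tilt 0.13
shift [0.009 0.034 0.382] turn [-0.0003  0.0003  0.0002]
```

View pics/e3.png

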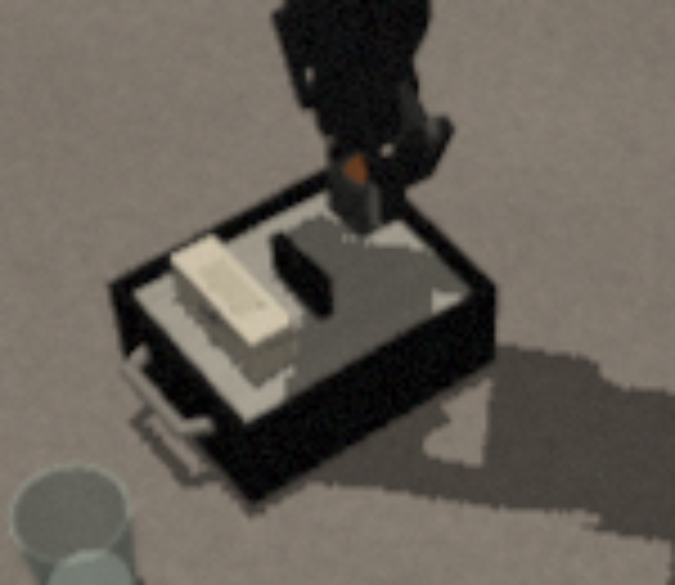

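```bash
python3 -m inch '[[1,[0.009,0.034,0.1],[0,0,0]],[1,[0.009,0.034,0.2],[0,0,0]],[1,[0.009,0.034,0.28],[0,0,0]],[1,[0.009,0.034,0.33],[0,0,0]],[1,[0.009,0.034,0.36],[0,0,0]],[1,[0.009,0.034,0.38],[0,0,0]],[1,[0.009,0.034,0.39],[0,0,0]],[1,[0.009,0.034,0.4],[0,0,0]],[1,[0.009,0.034,0.4],[0,0,0]]]'; python3 go.py .5533 -.2277 .069 .155
```

```text
t: 39.65
tcp_pos: [0.5542, -0.2289, 0.0691]
tool_rot: [0.997, 0.077, 0.0, 0.0]
force: [-0.8, 0.5, 3.0]
finger_gap: 0.366
t 39.65 tcp [ 0.5542 -0.2289  0.0691] psi 0.155 gap 0.366 F [-0.8  0.5  3. ] tilt 0.03
shift [-0.007 -0.014  0.001] turn [ 0.0001 -0.0001 -0.    ]
```

Contact at 3 N. I release it and lift away.

```bash
python3 -m inch '[[0.2,[0,0,0],[0,0,0]],[0,[0,0,0],[0,0,0]],[-0.2,[0,0,0],[0,0,0]],[-0.2,[0,0,0],[0,0,0]],[-0.2,[0,0,0],[0,0,0]],[-0.2,[0,0,0],[0,0,0]]]'; python3 -m inch '[[-0.2,[0,0,-0.1],[0,0,0]],[-0.2,[0,0,-0.4],[0,0,0]],[-0.2,[0,0,-0.8],[0,0,0]],[-0.2,[0,0,-1],[0,0,0]],[-0.2,[0,0,-1],[0,0,0]]]'; python3 -m inch '[[-0.2,[-0.4,0,0],[0,0,0]],[-0.2,[-0.8,0,0],[0,0,0]],[-0.2,[-1,0,0],[0,0,0]],[-0.2,[-1,0,0],[0,0,0]],[-0.2,[-1,0,0],[0,0,0]]]'
python3 - <<'E'
from fit import *
for n in("scene","top"):
    p,d=grab(n); c=(60,190,220,370) if n=="scene" else (130,290,340,500)
    cv2.imwrite(f"pics/e4{n}.png",cv2.resize(p[c[0]:c[1],c[2]:c[3]],None,fx=3.7,fy=3.7,interpolation=cv2.INTER_CUBIC))
    W=cloud(n,d); W[~((W[...,2]>.064)&(W[...,2]<.12))]=np.nan
    for nm,x0,z0 in (("box",[.6423,-.2138,.155],.06),("cube",[.5538,-.2281,.155],.06)):
        r=fit(nm,W,x0,.05,floor=False,z0=z0); v=r[0][:2]-[.5978,-.2207]; c_,s_=np.cos(.155),np.sin(.155)
        print(n,nm,np.round(r[0],4),"in case mm",np.round([1000*(c_*v[0]+s_*v[1]),1000*(-s_*v[0]+c_*v[1])],1),round(r[1],3))
print(sense()["tcp_pos"],sense()["t"])
E
```

```text
t: 40.25
tcp_pos: [0.5541, -0.2289, 0.0682]
tool_rot: [0.997, 0.077, -0.0, -0.0]
force: [0.7, 0.3, 0.4]
finger_gap: 0.6
t: 40.75
tcp_pos: [0.5564, -0.2303, 0.1727]
tool_rot: [0.997, 0.077, 0.003, 0.003]
force: [-0.2, 0.2, -0.3]
finger_gap: 0.602
t: 41.25
tcp_pos: [0.4555, -0.2445, 0.1681]
tool_rot: [0.997, 0.077, 0.0, -0.0]
force: [0.2, -0.7, 0.2]
finger_gap: 0.601
scene box [ 0.6435 -0.2173  0.1526] in case mm [45.7 -3.7] 0.414
scene cube [ 0.5552 -0.2304  0.1423] in case mm [-43.6  -3. ] 0.529
top box [ 0.6407 -0.2158  0.1888] in case mm [43.2 -1.8] 0.342
top cube [ 0.5543 -0.2288  0.1353] in case mm [-44.2  -1.3] 0.592
[ 0.45646813 -0.2446467   0.16822289] 41.35
```

View pics/e4scene.png

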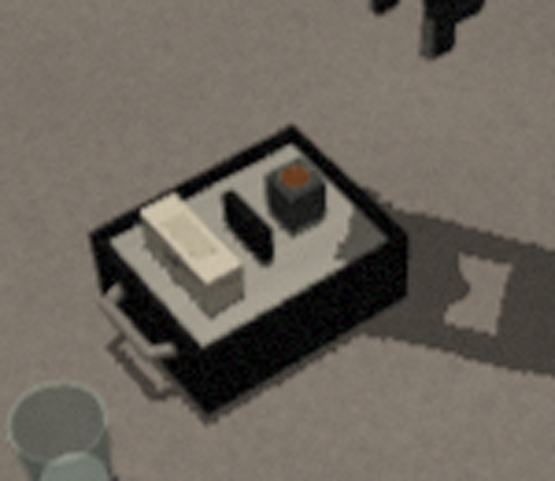

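View pics/e4top.png

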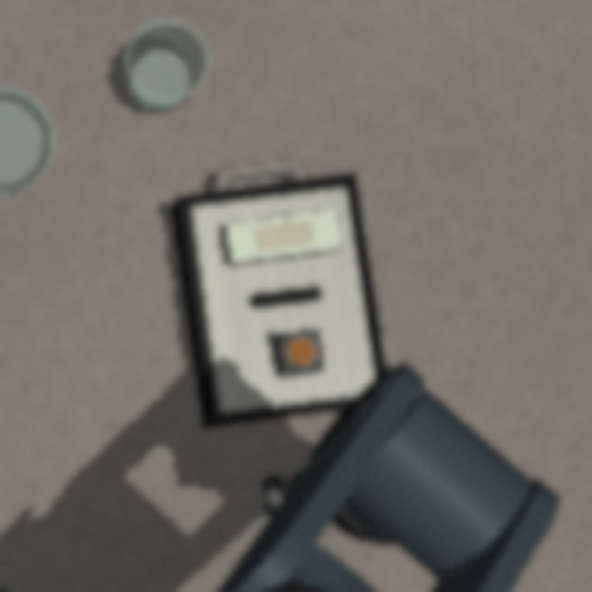

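Both views show the box and cube flat on the plate, either side of the bar. They measure within about 4 mm of their places, and the arm is clear, so I hand in.

```bash
python3 -c "
from station import *
print(sense()['qd'].round(3)); print(sign_off())"
```

```text
[ 0.006  0.001 -0.006 -0.002  0.003 -0.001]
the job is handed in; nothing more can be done
None
```

The case is packed in two layers and handed in at about 41 s of the 139 s allowed; the sign-off gives no verdict.

- **Lower layer:** The objective stands in the small well and the eyepiece in the large one. Each was set down to a light contact (5–7 N) and looked upright in the picture before I covered it.
- **Divider:** It lies flat on the ledge with its margin inside the rim about even. Before lowering it I corrected a yaw error of about 0.02 rad that both cameras showed.
- **Upper layer:** In the final fits the slide box is at case x = +43 to +46 mm, y = -2 to -4 mm, about parallel to the bar. The cube is at x about -44 mm, y = -1 to -3 mm. Both are within about 4 mm of their places, against 15 mm allowed.
- **Bystanders:** I never went near the bottle, dish or beaker.

**Disagreements:**
- The two cameras differ by 1.5 to 4 mm in position. They differ by up to 0.04 rad on the slide box's yaw and up to 0.09 rad on other yaws. I mostly trusted the scene camera.
- A 3D fit of the divider right after release put it about 4 mm off in y. The case rim disturbed that fit, and both pictures show the plate well inside the rim.
- Nothing was measured on the lenses once the plate covered them.

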